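# Scoop stone beads into a viewing cell and hold it in the inspection light

## Task

At the stone carver's bench, use the scoop to lift beads out of the wooden trough and tip at least two of them into the open glass cell where it stands, never touching a bead with the fingers, then stand the scoop back on its blue mat. Then grip the cell by its two frosted faces only, never putting a finger on the clear windows, lift it and hold it upright and centred in the light beam between the lamp and the eyepiece, so that the beam runs straight in through one clear window and out of the other at the height of the beads, touching neither head of the stand. Finish while still holding the cell there, with at least two beads in it, and leave the other things on the bench where they are.

Things in the scene. Friction and masses are not known exactly. Their poses are not given: they have to be found in the camera images.
- trough: Fixed wooden trough, outside 164 (x) x 58 x 24 mm high; origin on its underside, mid width. Floor 4 mm above the bench, flat from x = -81 to +54 mm, between walls 50 mm apart (y = +-25). At the +x end a 45 degree ramp rises outwards from x = 54 mm to the rim: beads pushed there ride up and fall back into the scoop. Beads start in the +x half; the -x half is empty.
- bead_red: red round stone bead, 16 mm in diameter, 11 g, rolls; origin at its centre. Starts in the trough.
- bead_orange: orange round stone bead, 16 mm in diameter, 11 g, rolls; origin at its centre. Starts in the trough.
- bead_green: green round stone bead, 16 mm in diameter, 11 g, rolls; origin at its centre. Starts in the trough.
- bead_blue: blue round stone bead, 16 mm in diameter, 11 g, rolls; origin at its centre. Starts in the trough.
- scoop: Aluminium scoop, about 80 g, standing on its flat bottom on the mat. Origin on the underside; +x points forward to the open lip. Bottom plate 2 mm thick, 40 mm wide, from x = -30 to +45 mm. Pan open in front and above, inside x = 7 to 45 mm, 36 mm wide, side walls 18 mm, back wall 24 mm high. Behind it an upright wooden grip on a thin stem.
- scoop_grip (a point): Middle of the scoop's wooden grip at x = -16, y = 0, z = 82 mm of the scoop. The grip is a flat block 26 mm (scoop x) by 14 mm (scoop y), from 56 to 106 mm above the underside: pinch it from above across the 14 mm.
- scoop_lip (a point): Middle of the scoop's front lip, on the underside, at x = 45, y = 0, z = 0 mm of the scoop.
- mat: Blue mat fixed to the bench, 150 (x) x 100 (y) x 2 mm. Origin: centre of its underside. The scoop's place; it starts standing on it with its +x roughly along the mat's.
- cell: Open-topped glass cell standing on the bench, outside 54 mm (x) by 60 mm (y) and 50 mm high, walls and floor 3 mm, mouth 48 x 54 mm, about 100 g. Origin: centre of its underside. The frosted (milky white) faces to grip are at x = +-27 mm, 60 mm wide; the clear, faintly sea-green windows are at y = +-30 mm; light goes through along y.
- cell_windows: The two clear windows of the cell, part of it (same origin and axes as the cell); not to be touched by the fingers.
- cell_view (a point): Point on the cell's axis 18 mm above its underside, through which the beam is to pass.
- lightstand: Inspection light stand, fixed: base plate 70 (x) x 290 (y) x 12 mm, origin at its underside's centre; on posts a black lamp head (48 mm across, at +y) and a brass eyepiece (40 mm across, at -y) on a level axis along y, 120 mm above the bench. Faces 140 mm apart (y = +-70 mm), tops 144 mm up. A pale yellow see-through beam joins them. Open from above.
- beam_mid (a point): Middle of the light beam, half way between the heads, 120 mm above the bench; the beam runs along the stand's y.
- bowl: Copper bowl, 84 mm across, 35 mm high. Bystander, leave alone. Origin: its underside, or where it lies.
- jar: Clear plastic jar with white cap, 70 mm across, 70 mm high. Bystander, leave alone. Origin: its underside, or where it lies.
- loupe: Small brass loupe, 40 mm across, 32 mm high. Bystander, leave alone. Origin: its underside, or where it lies.
- graver: Graver with a wooden handle, 170 mm long, lying down. Bystander, leave alone. Origin: its underside, or where it lies.
- wax: Terracotta-red stub of wax, 32 mm across, 35 mm high. Bystander, leave alone. Origin: its underside, or where it lies.

How it is judged:
By the outcome, as a careful person would: the job done as asked, in the order asked, and still so for the second after the job is handed in, while the arm keeps its last pose, push and grip.
It also fails if it takes over 64 s, if anything falls off the work surface, if the arm or the gripper's body presses on something with over 40 N, if the wrist force passes 120 N, or if a joint passes its speed limit or range.

## Robot

A 7-joint arm with a two-finger parallel gripper is mounted at the origin on the work surface. World frame = base frame: x ahead of the robot, y to its left, z up, the work surface at z = 0. Lengths are in m, angles in degrees, forces in N, time in s.
With the tool pointing down it reaches from about 0.425 to 0.875 m from the base axis. Payload 4.7 kg.
Tool frame: the origin (TCP) lies midway between the tips of the shut fingers; the grasp point (between the pads) lies 19 mm behind it; z points along the fingers, y is the line along which they close (so a half turn about z gives the same grasp; the last joint's range is limited). The gripper opens to 87 mm and grips with 3 to 60 N. Pads are 19 mm wide; open, the fingers measure 117 mm over their backs; the gripper's body (75 mm by 190 mm) begins 51 mm behind the grasp point.
Start: joints at [-71.671, 18.392, -4.016, 83.108, 1.295, 78.541, -3.26], TCP at [0.196, 0.62, 0.223] pointing down, gripper open.
Joint ranges: [-163.93, 163.93], [-17.29, 119.83], [-79.2, 71.16], [3.27, 140.29], [-89.18, 269.18], [5.43, 117.66], [-154.24, 154.24]. Speed limits (degrees/s): [147.25, 147.25, 180, 180, 180, 180, 180].

## Interface

Orientations are given as [roll, pitch, yaw] about the fixed x, y, z axes, in that order (R = Rz(yaw) Ry(pitch) Rx(roll)).
In Python, from cell import env gives the robot as it stands. The module is installed in compiled form; this text tells all that it offers.
- The arm moves only by the tool step_arm, never from a script. Its argument "rows" is a list of rows, each an object with "angular": the turn, a rotation vector about the tool's x, y, z in units of pi rad (1.0 is pi rad), a list of three; "slide": the shift along the tool's x, y, z in units of 500 mm (1.0 is 500 mm), a list of three; "jaw": the opening, from 0 (shut) to 1 (fully open). A call has 1 to 10 rows; each row shifts and turns the commanded pose from where the row before left it, along the tool's axes as they then stand; what a row does not reach is not made up. A row lasts 1/8 s, in which the tool goes at most 62.5 mm and 10.7 degrees, less where a joint would pass 70% of its speed; a pose out of reach is approached as far as the arm can. A call with a number of a shift or a turn outside -1 to 1 is refused whole. A call with a gripper value outside its range is refused whole. The fingers move at their own pace and stop on an object; "newtons" is the grip in N (left out, the last holds). Time passes only in rows, so rows that do not move let the fingers close. It gives the time, the measured TCP pose, the force, the opening and the grip force at its end, in the units of the state.
- env.get_obs(): the state, without advancing time (a new reading comes with each control period).
- env.read_camera(name): name is "side" or "top" or "wrist"; returns the picture (400x640x3 uint8, red, green, blue); there is no depth.
- env.camera_info(name): a dict with "fx", "fy", "cx", "cy" (pixels), "k1" (the pictures are not rectified: a ray, as slopes to the right and down, at radius r is drawn at 1 + k1 r^2 times it, then the intrinsics apply), "R" (3x3) and "t" (3): a world point X has camera coordinates R X + t. Camera axes: x right, y down, z forward; pixel columns grow to the right and rows downward; lengths in m; the calibration is good to about 2 mm. A picture is of the moment at which its call begins: read the wrist's pose just before it. camera_info takes no time and is no camera call; for the wrist camera it gives the pose at the moment of the call.
- env.sign_off(): hands the job in; it is judged then, once.
The state is a dict: "time_s": time; "qpos": joint angles; "joint_velocities": joint speeds; "effort": joint torques, N m; "tool_pos": TCP position; "tool_rot": TCP orientation; "force": force on the tool from outside, world axes, zero at the start; "wrist_torque": the same for the moment, N m; "grip_width": finger opening in m; "grasp_force": force on a finger pad.
Only numpy, scipy, OpenCV 4.12 (cv2) and the standard library are available. Lean on these libraries where they do the work, as an engineer would, in place of code of your own. Each camera call takes 0.05 s, during which the arm holds its last target. There are 200 camera calls.

## Working session

There is one attempt and no reset: what is moved stays moved. The work goes in short steps, Python scripts to look and compute and a tool call to move; the robot and the scene stay as the last step left them, time stands still between calls to the robot, and variables do not carry over. Pictures are saved under pics/ and viewed, at most 10 in all, crops included, and the job is handed in when it is done.

Besides the shell and the picture viewer there is one more tool, called after ">>>" as name(argument=value, ...) on one line, values as JSON. step_arm: Moves the arm, as the interface text tells. Shifts and turns lie within -1 to 1; 1 stands for 500 mm of shift or pi rad of turn. Its arguments: {"type":"object","properties":{"rows":{"type":"array"},"newtons":{"type":"number"}},"required":["rows"]}

```bash
mkdir -p pics
cat > h.py <<'E'
import numpy as np, cv2
from cell import env
from scipy.spatial.transform import Rotation as Rn
def info(n):
    c=env.camera_info(n); return {k:(np.array(v) if k in('R','t') else v) for k,v in c.items()}
def ray(c,u,v):
    xd=np.array([(u-c['cx'])/c['fx'],(v-c['cy'])/c['fy']]); x=xd.copy()
    for _ in range(30): x=xd/(1+c['k1']*(x@x))
    d=c['R'].T@np.array([x[0],x[1],1]); o=-c['R'].T@c['t']; return o,d/np.linalg.norm(d)
def onz(c,u,v,z):
    o,d=ray(c,u,v); return o+d*(z-o[2])/d[2]
def tri(a,b):
    (o1,d1),(o2,d2)=a,b
    s=np.linalg.lstsq(np.c_[d1,-d2],o2-o1,rcond=None)[0]
    p,q=o1+s[0]*d1,o2+s[1]*d2; return (p+q)/2,np.linalg.norm(p-q)
def proj(c,X):
    p=c['R']@np.array(X)+c['t']; x=p[:2]/p[2]; x=x*(1+c['k1']*(x@x))
    return np.array([c['fx']*x[0]+c['cx'],c['fy']*x[1]+c['cy']])
def snap(n,f):
    c=info(n); im=env.read_camera(n); cv2.imwrite('pics/'+f+'.png',im[:,:,::-1]); return c,im
def st():
    o=env.get_obs(); print(o['time_s'],np.round(o['tool_pos'],4),np.round(o['tool_rot'],2),np.round(o['force'],1),o['grip_width'],o['grasp_force']); return o
E
python3 - <<'E'
from h import *
st()
for n in('side','top','wrist'):
    c,_=snap(n,n+'0'); print(n,c['fx'],c['k1'],-c['R'].T@c['t'],c['R'][2])
E
```

```text
0.0 [0.1956 0.6193 0.2214] [-1.7989e+02  1.0000e-02  1.6248e+02] [ 0.4 -0.4 -0.1] 0.08723653964622605 0.0
side 427.40426292250874 -0.062155197089640235 [0.50556518 0.71604903 0.77368804] [ 0.00090925 -0.74138849 -0.67107546]
top 415.8895820378968 -0.0828435865812672 [0.35899783 0.01662777 0.93139095] [ 2.09702026e-01 -3.01799980e-04 -9.77765293e-01]
wrist 339.15229868927685 -0.04593514692358562 [0.13304666 0.63996918 0.38340079] [ 0.23033091 -0.07372375 -0.97031566]
```

View pics/top0.png

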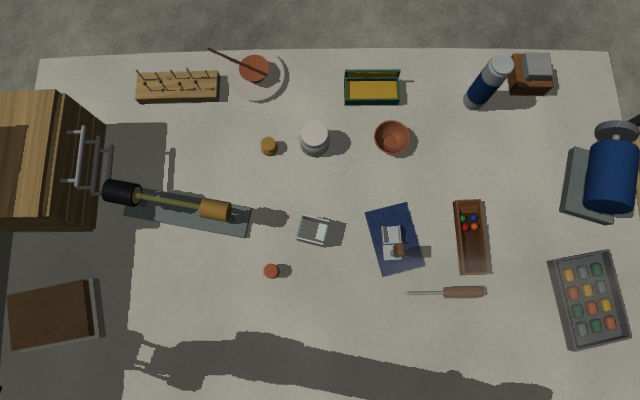

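View pics/side0.png

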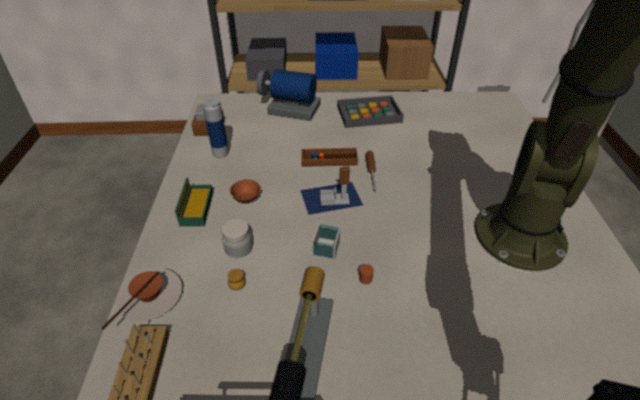

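The top view (right = −y, up = +x) shows the trough at about (472,237), beads at its upper end (468,222). The scoop is at (393,240) on the mat with its lip upward, the cell is at (313,231), and the stand runs from the lamp (120,193) to the eyepiece (215,210).

Run:
```python
from h import *
c=info('top')
for n,u,v,z in [('trough tl',456,201,.024),('tr',480,200,.024),('bl',460,275,.024),('br',491,272,.024),('mat tl',366,212,.002),('mat tr',408,204,.002),('mat bl',382,276,.002),('mat br',425,264,.002),('grip',398,250,.1),('cell',313,231,.025),('lamp face',140,196,.12),('eyep',201,208,.12),('wax',271,271,.035),('loupe',269,146,.03),('jar',314,138,.07),('graver',440,292,.01)]:
    print(n,np.round(onz(c,u,v,z),3))
o=env.get_obs(); w=info('wrist')
R=Rn.from_euler('xyz',o['tool_rot'],degrees=True).as_matrix()
print('cam in tool',R.T@(-w['R'].T@w['t']-np.array(o['tool_pos'])),(w['R']@R).round(3))
```

```text
trough tl [ 0.546 -0.29   0.024]
tr [ 0.548 -0.345  0.024]
bl [ 0.382 -0.286  0.024]
br [ 0.387 -0.356  0.024]
mat tl [ 0.528 -0.089  0.002]
mat tr [ 0.545 -0.186  0.002]
mat bl [ 0.384 -0.119  0.002]
mat br [ 0.408 -0.216  0.002]
grip [ 0.432 -0.139  0.1  ]
cell [0.483 0.032 0.025]
lamp face [0.545 0.382 0.12 ]
eyep [0.519 0.254 0.12 ]
wax [0.397 0.122 0.035]
loupe [0.679 0.131 0.03 ]
jar [0.682 0.027 0.07 ]
graver [ 0.346 -0.244  0.01 ]
cam in tool [ 0.06584577  0.00054534 -0.16181371] [[ 0.001  1.    -0.001]
 [-0.97   0.001 -0.242]
 [-0.242  0.001  0.97 ]]
```

```bash
cat >> h.py <<'E'
import json,math
def plan(segs,start=None):
    """segs: list of (xyz, rpy, n, jaw); prints rounded rows"""
    if start is None:
        o=env.get_obs(); p=np.array(o['tool_pos']); R=Rn.from_euler('xyz',o['tool_rot'],degrees=True)
    else: p,R=np.array(start[0],float),Rn.from_euler('xyz',start[1],degrees=True)
    for xyz,rpy,n,jaw in segs:
        p0,R0=p,R; q=np.array(xyz,float); Q=Rn.from_euler('xyz',rpy,degrees=True)
        w=(R0.inv()*Q).as_rotvec(); rows=[]
        for i in range(1,n+1):
            pt=p0+(q-p0)*i/n; Rt=R0*Rn.from_rotvec(w*i/n)
            s=np.round(R.inv().apply(pt-p)/.5,4); a=np.round((R.inv()*Rt).as_rotvec()/np.pi,4)
            if abs(s).max()>.125 or np.linalg.norm(a)*180>10.7: print('TOO BIG')
            p=p+R.apply(s*.5); R=R*Rn.from_rotvec(a*np.pi); rows.append({'angular':(a+0.).tolist(),'slide':(s+0.).tolist(),'jaw':jaw})
        print(json.dumps(rows).replace(' ',''))
def topdown(x,y,z,yaw): return [x,y,z],[180,0,yaw]
E
python3 - <<'E'
from h import *
plan([([.43,.20,.25],[180,0,80],10,1),([.47,.06,.25],[180,0,80],4,1)])
E
```

```text
[{"angular":[0.0,0.0,0.0458],"slide":[-0.07,-0.0659,-0.0056],"jaw":1},{"angular":[-0.0001,0.0001,0.0458],"slide":[-0.0786,-0.0552,-0.0055],"jaw":1},{"angular":[0.0,0.0,0.0459],"slide":[-0.0858,-0.0433,-0.0056],"jaw":1},{"angular":[0.0,0.0,0.0458],"slide":[-0.0911,-0.0305,-0.0056],"jaw":1},{"angular":[-0.0001,0.0001,0.0458],"slide":[-0.0946,-0.0172,-0.0056],"jaw":1},{"angular":[0.0,0.0,0.0458],"slide":[-0.096,-0.0034,-0.0056],"jaw":1},{"angular":[0.0,0.0,0.0458],"slide":[-0.0956,0.0104,-0.0057],"jaw":1},{"angular":[-0.0001,0.0001,0.0459],"slide":[-0.093,0.0239,-0.0056],"jaw":1},{"angular":[0.0,0.0,0.0458],"slide":[-0.0887,0.0371,-0.0056],"jaw":1},{"angular":[0.0,0.0,0.0458],"slide":[-0.0824,0.0494,-0.0057],"jaw":1}]
[{"angular":[0.0,0.0,0.0],"slide":[-0.0655,0.0319,0.0],"jaw":1},{"angular":[0.0,0.0,0.0],"slide":[-0.0654,0.0318,0.0],"jaw":1},{"angular":[0.0,0.0,0.0],"slide":[-0.0655,0.0319,0.0],"jaw":1},{"angular":[0.0,0.0,0.0],"slide":[-0.0654,0.0318,0.0],"jaw":1}]
```

>>> step_arm(rows=[{"angular":[0,0,0.046],"slide":[-0.07,-0.066,-0.0056],"jaw":1},{"angular":[0,0,0.046],"slide":[-0.0786,-0.055,-0.0056],"jaw":1},{"angular":[0,0,0.046],"slide":[-0.0858,-0.043,-0.0056],"jaw":1},{"angular":[0,0,0.046],"slide":[-0.091,-0.0305,-0.0056],"jaw":1},{"angular":[0,0,0.046],"slide":[-0.0946,-0.017,-0.0056],"jaw":1},{"angular":[0,0,0.046],"slide":[-0.096,-0.0034,-0.0056],"jaw":1},{"angular":[0,0,0.046],"slide":[-0.0956,0.0104,-0.0056],"jaw":1},{"angular":[0,0,0.046],"slide":[-0.093,0.024,-0.0056],"jaw":1},{"angular":[0,0,0.046],"slide":[-0.0887,0.037,-0.0056],"jaw":1},{"angular":[0,0,0.046],"slide":[-0.0824,0.0494,-0.0056],"jaw":1}])

```text
time_s: 1.4
tool_pos: [0.4296, 0.1985, 0.2506]
tool_rot: [180.0, -0.0, 79.4]
force: [1.8, 0.6, -0.1]
grip_width: 0.0872
grasp_force: 0.0
```

Run:
```python
from h import *
import pickle
st(); print(np.round(env.get_obs()['qpos'],1)); c,im=snap('wrist','wA'); pickle.dump((c,im),open('A.pkl','wb'))
```

```text
1.4 [0.4296 0.1985 0.2506] [ 1.800e+02 -2.000e-02  7.941e+01] [ 1.8  0.6 -0.1] 0.08724849915572412 0.0
[-48.3  -4.8  19.2 105.4   1.6  79.2 -40. ]
```

>>> step_arm(rows=[{"angular":[0,0,0],"slide":[-0.0655,0.032,0],"jaw":1},{"angular":[0,0,0],"slide":[-0.0655,0.032,0],"jaw":1},{"angular":[0,0,0],"slide":[-0.0655,0.032,0],"jaw":1},{"angular":[0,0,0],"slide":[-0.0655,0.032,0],"jaw":1},{"angular":[0,0,0],"slide":[0,0,0],"jaw":1}])

```text
time_s: 2.08
tool_pos: [0.4691, 0.0566, 0.2506]
tool_rot: [180.0, 0.0, 79.4]
force: [-0.9, 0.1, -0.1]
grip_width: 0.0873
grasp_force: 0.0
```

Run:
```python
from h import *
import pickle
st(); print(np.round(env.get_obs()['qpos'],1)); c,im=snap('wrist','wB'); pickle.dump((c,im),open('B.pkl','wb'))
plan([([.46,-.22,.25],[180,0,40],7,1),([.46,-.28,.25],[180,0,10],4,1)])
```

```text
2.075 [0.4691 0.0566 0.2506] [1.7998e+02 2.0000e-02 7.9370e+01] [-0.9  0.1 -0.1] 0.08727468976561426 0.0
[-40.9  -5.8  28.9 105.8   2.9  79.3 -23.2]
[{"angular":[0.0,0.0,0.0314],"slide":[-0.0788,0.012,0.0001],"jaw":1},{"angular":[0.0,0.0,0.0314],"slide":[-0.0772,0.0198,0.0001],"jaw":1},{"angular":[-0.0001,0.0,0.0313],"slide":[-0.0749,0.0272,0.0001],"jaw":1},{"angular":[0.0,0.0,0.0314],"slide":[-0.0718,0.0345,0.0001],"jaw":1},{"angular":[0.0,-0.0001,0.0314],"slide":[-0.0682,0.0414,0.0001],"jaw":1},{"angular":[0.0,0.0,0.0314],"slide":[-0.0637,0.0478,0.0001],"jaw":1},{"angular":[0.0,0.0,0.0314],"slide":[-0.0586,0.0539,0.0002],"jaw":1}]
[{"angular":[0.0,0.0,0.0417],"slide":[-0.0193,0.023,0.0],"jaw":1},{"angular":[0.0,0.0,0.0416],"slide":[-0.0161,0.0253,0.0],"jaw":1},{"angular":[0.0,0.0,0.0417],"slide":[-0.0127,0.0272,0.0],"jaw":1},{"angular":[0.0,0.0,0.0416],"slide":[-0.009,0.0286,-0.0001],"jaw":1}]
```

View pics/wA.png

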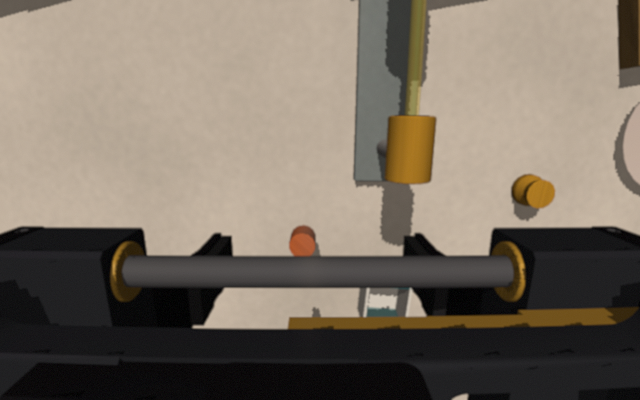

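Wrist view A: the eyepiece is at (411,148), the base's near end at (356–385,180), the wax at (302,240), and the gripper hides everything below row ~230. Objects must therefore be ahead in tool +x.

Run:
```python
from h import *
plan([([.47,-.14,.25],[180,0,79.4],4,1),([.42,-.20,.25],[180,0,5],8,1),([.42,-.27,.25],[180,0,5],2,1)])
```

```text
[{"angular":[0.0,0.0,0.0002],"slide":[-0.0976,0.0187,0.0002],"jaw":1},{"angular":[-0.0001,-0.0001,0.0002],"slide":[-0.0976,0.0188,0.0002],"jaw":1},{"angular":[0.0,0.0,0.0002],"slide":[-0.0976,0.0188,0.0002],"jaw":1},{"angular":[0.0,0.0,0.0002],"slide":[-0.0976,0.0189,0.0002],"jaw":1}]
[{"angular":[0.0,0.0,0.0517],"slide":[-0.017,-0.0095,0.0],"jaw":1},{"angular":[0.0,0.0,0.0516],"slide":[-0.0184,-0.0067,0.0],"jaw":1},{"angular":[0.0,0.0,0.0517],"slide":[-0.0192,-0.0035,0.0],"jaw":1},{"angular":[0.0,0.0,0.0517],"slide":[-0.0195,-0.0005,0.0],"jaw":1},{"angular":[0.0,0.0,0.0516],"slide":[-0.0194,0.0027,0.0],"jaw":1},{"angular":[0.0,0.0,0.0517],"slide":[-0.0186,0.0058,0.0],"jaw":1},{"angular":[0.0,0.0,0.0516],"slide":[-0.0174,0.0088,0.0],"jaw":1},{"angular":[0.0,0.0,0.0517],"slide":[-0.0159,0.0114,0.0],"jaw":1}]
[{"angular":[0.0,0.0,0.0],"slide":[-0.0061,0.0698,0.0],"jaw":1},{"angular":[0.0,0.0,0.0],"slide":[-0.006,0.0697,0.0],"jaw":1}]
```

>>> step_arm(rows=[{"angular":[0,0,0],"slide":[-0.0976,0.0188,0],"jaw":1},{"angular":[0,0,0],"slide":[-0.0976,0.0188,0],"jaw":1},{"angular":[0,0,0],"slide":[0,0,0],"jaw":1}])

```text
time_s: 2.5
tool_pos: [0.4694, -0.0425, 0.2507]
tool_rot: [180.0, -0.0, 79.4]
force: [0.2, 0.5, 0.1]
grip_width: 0.0871
grasp_force: 0.0
```

Run:
```python
from h import *
import pickle
c,im=snap('wrist','wB'); pickle.dump((c,im),open('B.pkl','wb'))
```

>>> step_arm(rows=[{"angular":[0,0,0],"slide":[-0.0976,0.0188,0],"jaw":1},{"angular":[0,0,0],"slide":[-0.0976,0.0188,0],"jaw":1},{"angular":[0,0,0],"slide":[0,0,0],"jaw":1}])

```text
time_s: 2.92
tool_pos: [0.4706, -0.1409, 0.2506]
tool_rot: [180.0, 0.0, 79.5]
force: [-0.0, 0.6, -0.5]
grip_width: 0.0874
grasp_force: 0.0
```

Run:
```python
from h import *
import pickle
c,im=snap('wrist','wC'); pickle.dump((c,im),open('C.pkl','wb'))
```

>>> step_arm(rows=[{"angular":[0,0,0.0517],"slide":[-0.017,-0.0095,0],"jaw":1},{"angular":[0,0,0.0517],"slide":[-0.0184,-0.0067,0],"jaw":1},{"angular":[0,0,0.0517],"slide":[-0.0192,-0.0035,0],"jaw":1},{"angular":[0,0,0.0517],"slide":[-0.0195,-0.0005,0],"jaw":1},{"angular":[0,0,0.0517],"slide":[-0.0194,0.0027,0],"jaw":1},{"angular":[0,0,0.0517],"slide":[-0.0186,0.0058,0],"jaw":1},{"angular":[0,0,0.0517],"slide":[-0.0174,0.0088,0],"jaw":1},{"angular":[0,0,0.0517],"slide":[-0.0159,0.0114,0],"jaw":1},{"angular":[0,0,0],"slide":[0,0,0],"jaw":1}])

```text
time_s: 4.1
tool_pos: [0.4215, -0.1971, 0.2505]
tool_rot: [-180.0, -0.0, 5.5]
force: [-1.6, -0.1, 1.4]
grip_width: 0.0873
grasp_force: 0.0
```

Run:
```python
from h import *
import pickle
st(); print(np.round(env.get_obs()['qpos'],1));c,im=snap('wrist','wD'); pickle.dump((c,im),open('D.pkl','wb'))
```

```text
4.1 [ 0.4215 -0.1971  0.2505] [-1.7996e+02 -1.0000e-02  5.5100e+00] [-1.6 -0.1  1.4] 0.08726427994105723 0.0
[-22.5  -8.6  40.7 106.9   5.6  79.7 -67.7]
```

>>> step_arm(rows=[{"angular":[0,0,0],"slide":[-0.006,0.07,0],"jaw":1},{"angular":[0,0,0],"slide":[-0.006,0.07,0],"jaw":1},{"angular":[0,0,0],"slide":[0,0,0],"jaw":1}])

```text
time_s: 4.53
tool_pos: [0.4215, -0.2706, 0.2505]
tool_rot: [179.9, 0.0, 5.2]
force: [-0.6, -0.3, 0.2]
grip_width: 0.0873
grasp_force: 0.0
```

Run:
```python
from h import *
import pickle
st(); c,im=snap('wrist','wE'); pickle.dump((c,im),open('E.pkl','wb'))
B=pickle.load(open('B.pkl','rb'))[1];C=pickle.load(open('C.pkl','rb'))[1]
cv2.imwrite('pics/BC.png',np.hstack([B[:300,120:520],C[:300,120:520]])[:,:,::-1])
D=pickle.load(open('D.pkl','rb'))[1]
cv2.imwrite('pics/DE.png',np.vstack([D[:300],im[:300]])[:,:,::-1])
```

```text
4.525 [ 0.4215 -0.2706  0.2505] [1.7993e+02 3.0000e-02 5.2400e+00] [-0.6 -0.3  0.2] 0.08726578281770866 0.0
```

View pics/DE.png

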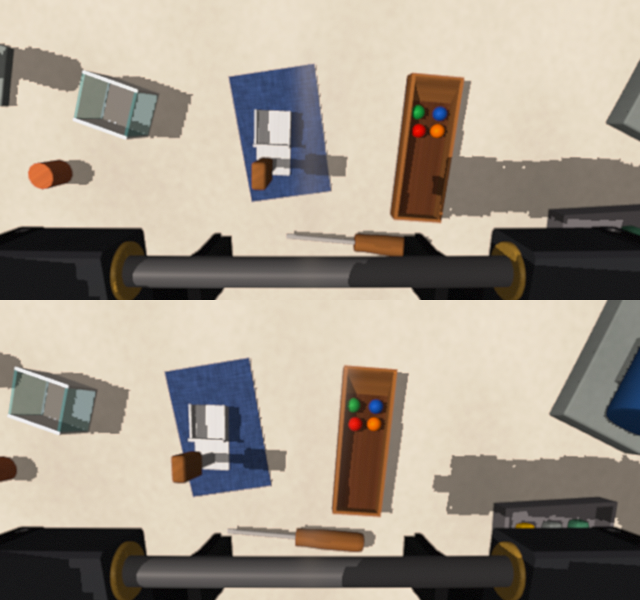

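View pics/BC.png

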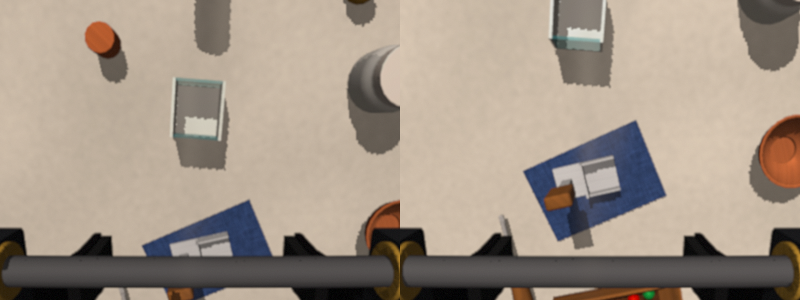

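In D (top) the beads are at (419,112), (440,114), (418,131), (437,131). The trough spans (392–464, 74–222), the pan is (254–292,110–147), the grip is at (262,174), and the mat spans (230–330, 64–200). In E the same things sit about 70 px further left. In B/C the cell rim is (172–226,78–139), its milky faces left and right. I'll zoom for edges.

Run:
```python
from h import *
import pickle
I={k:pickle.load(open(k+'.pkl','rb'))[1] for k in 'BCDE'}
def cr(k,u,v,w,h,W,H): return cv2.resize(I[k][v:v+h,u:u+w],(W,H),interpolation=cv2.INTER_CUBIC)
# scale 5 / 4
a=cr('D',240,100,66,100,264,400); b=cr('E',160,95,80,100,320,400); c=cr('B',280,65,54,100,216,400)
t=np.hstack([a,b,c]); 
d=cr('D',375,60,100,50,400,200)
e=cr('C',540,0,100,50,400,200)
bot=np.zeros((200,800,3),np.uint8); bot[:,:400]=d; bot[:,400:]=cr('C',255,140,100,50,400,200)
cv2.imwrite('pics/z1.png',np.vstack([t,bot])[:,:,::-1])
```

```text
(no output)
```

View pics/z1.png

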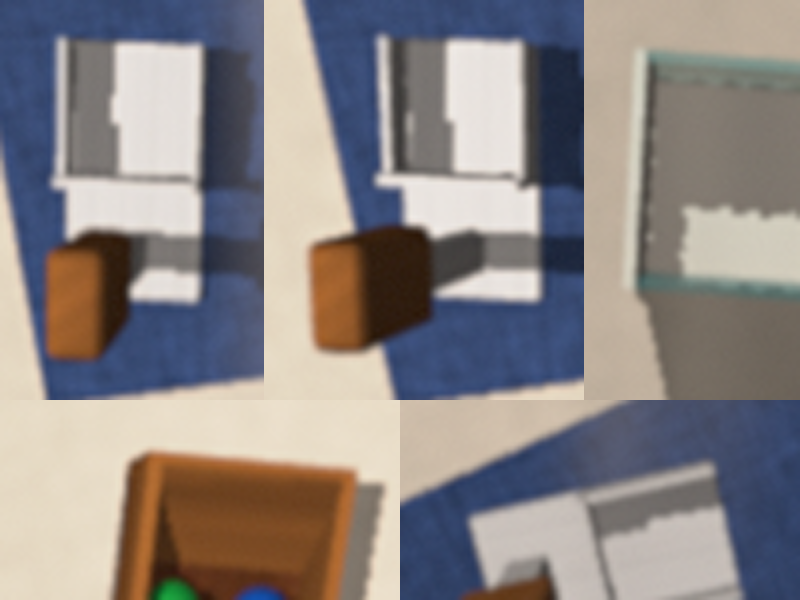

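Zoom: in D the grip's top face is centred at about (258.6,175.9), in E at (178.6,169.1). In E the plate's right edge runs (228.6,105.4)→(228.6,169.6). One more zoom for the trough ends and cell corners.

Run:
```python
from h import *
import pickle
V={k:pickle.load(open(k+'.pkl','rb')) for k in 'BCDE'}
def cr(k,u,v,w,h): return cv2.resize(V[k][1][v:v+h,u:u+w],(w*4,h*4),interpolation=cv2.INTER_CUBIC)
r1=np.hstack([cr('D',375,195,100,50),cr('E',320,200,100,50)])
r2=np.hstack([cr('E',320,55,100,50),cr('D',65,55,100,50)])
r3=np.hstack([cr('B',280,65,100,50),cr('B',280,105,100,50)])
cv2.imwrite('pics/z2.png',np.vstack([r1,r2,r3])[:,:,::-1])
def px(x,y,u0,v0): return u0+(x+.5)/4-.5, v0+(y+.5)/4-.5
cD,cE=V['D'][0],V['E'][0]
g,e=tri(ray(cD,*px(75,304,240,100)),ray(cE,*px(75,297,160,95))); print('grip top',g.round(4),e)
for z in(.004,):
  for n,x,y in(('lipR',276,42),('backR',276,300)): print(n,onz(cE,*px(x,y,160,95),z).round(4))
for n,x,y in(('lipR',203,42),('backR',200,301),('backL?',66,188)): print(n,'D',onz(cD,*px(x,y,240,100),.004).round(4))
hs={}
for k in 'DE':
    hsv=cv2.cvtColor(V[k][1],cv2.COLOR_RGB2HSV); h,s,v=[hsv[...,i].astype(int) for i in range(3)]
    for n,lo,hi in(('red',0,5),('orange',9,18),('green',45,75),('blue',100,122)):
        m=((h>=lo)&(h<=hi)&(s>190)&(v>110)).astype(np.uint8); 
        roi=np.zeros_like(m); 
        if k=='D': roi[95:145,405:455]=1
        else: roi[90:140,340:390]=1
        m*=roi; nn,_,stt,ce=cv2.connectedComponentsWithStats(m); 
        if nn>1:
            i=1+stt[1:,4].argmax(); hs[n,k]=ce[i]; print(n,k,ce[i].round(1),stt[i])
for n in('red','orange','green','blue'):
    if (n,'D') in hs and (n,'E') in hs:
        p,e=tri(ray(cD,*hs[n,'D']),ray(cE,*hs[n,'E'])); print(n,p.round(4),round(e,4),onz(cD,*hs[n,'D'],.012).round(4),onz(cE,*hs[n,'E'],.012).round(4))
```

```text
grip top [ 0.4329 -0.1408  0.1046] 0.00010635549861577374
lipR [ 0.4952 -0.1596  0.004 ]
backR [ 0.4196 -0.1621  0.004 ]
lipR D [ 0.4958 -0.1574  0.004 ]
backR D [ 0.4198 -0.1624  0.004 ]
backL? D [ 0.4499 -0.12    0.004 ]
red D [418.1 130.4] [412 124  13  14 147]
orange D [436.5 130.5] [430 123  14  16 173]
green D [417.9 111.7] [414 106   9  12  80]
blue D [439.3 113.3] [434 108  12  12 117]
red E [354.3 123.4] [348 117  13  14 145]
orange E [373.2 123.6] [367 117  14  15 168]
blue E [375.  106.1] [370 101  11  12 105]
red [ 0.4876 -0.3064  0.0142] 0.0001 [ 0.4876 -0.3071  0.012 ] [ 0.4877 -0.3067  0.012 ]
orange [ 0.4897 -0.3283  0.0129] 0.0001 [ 0.4897 -0.3286  0.012 ] [ 0.4896 -0.3284  0.012 ]
blue [ 0.509  -0.3278  0.0138] 0.0 [ 0.5091 -0.3284  0.012 ] [ 0.5091 -0.3281  0.012 ]
```

View pics/z2.png

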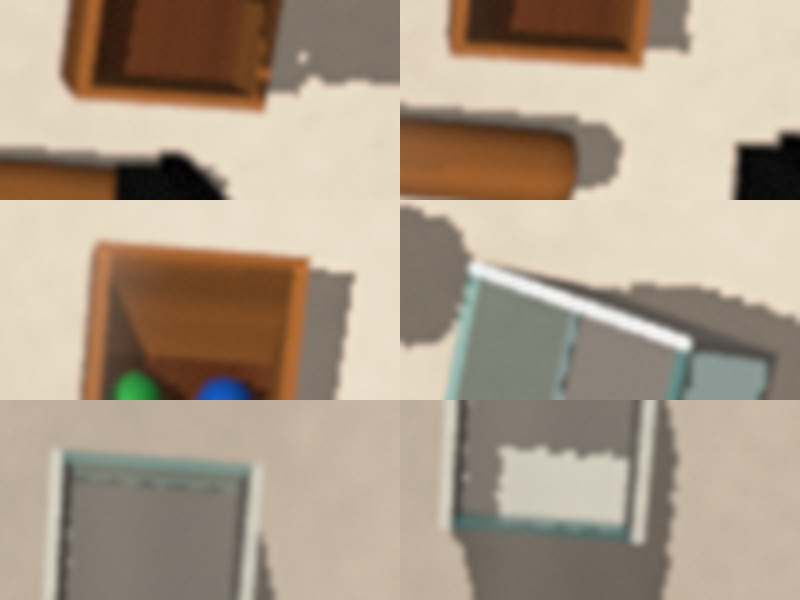

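Zoom 2 gives the trough's rim ends (E) and the cell's rim corners (B, D) clearly enough; converting them to world coordinates.

Run:
```python
from h import *
import pickle
V={k:pickle.load(open(k+'.pkl','rb'))[0] for k in 'ABCDE'}
def px(x,y,u0,v0): return u0+(x+.5)/4-.5, v0+(y+.5)/4-.5
for n,x,y,v0 in(('BL',50,51,200),('BR',243,67,200),('TL',98,43,55),('TR',308,62,55)): print('trough',n,onz(V['E'],*px(x,y,320,v0),.024).round(4))
p,e=tri(ray(V['D'],*px(357,70,375,60)),ray(V['E'],*px(308,62,320,55))); print('troughTR tri',p.round(4),e)
C=[px(51,50,280,65),px(262,65,280,65),px(42,128,280,105),px(243,143,280,105)]
for n,q in zip(('-x+y','+x+y','-x-y','+x-y'),C): print('cell',n,onz(V['B'],*q,.05).round(4))
print(np.mean([onz(V['B'],*q,.05) for q in C],0))
for q,d in((C[1],(70,62)),(C[3],(290,145))):
    p,e=tri(ray(V['B'],*q),ray(V['D'],*px(*d,65,55))); print('tri',p.round(4),round(e,4),onz(V['D'],*px(*d,65,55),.05).round(4))
```

```text
trough BL [ 0.383  -0.2913  0.024 ]
trough BR [ 0.3834 -0.3491  0.024 ]
trough TL [ 0.5476 -0.2875  0.024 ]
trough TR [ 0.5483 -0.3447  0.024 ]
troughTR tri [ 0.5488 -0.3446  0.0241] 0.0011582049921699845
cell -x+y [0.4647 0.0699 0.05  ]
cell +x+y [0.5166 0.0565 0.05  ]
cell -x-y [0.4505 0.0121 0.05  ]
cell +x-y [ 0.5017 -0.0015  0.05  ]
[0.48336473 0.03426741 0.05      ]
tri [0.5164 0.0565 0.0506] 0.0003 [0.5162 0.0569 0.05  ]
tri [ 0.5009 -0.0015  0.0505] 0.0017 [ 0.5    -0.0013  0.05  ]
```

Run:
```python
from h import *
plan([([.4332,-.1412,.17],[180,0,3],4,1),([.4332,-.1412,.064],[180,0,3],4,1)])
```

```text
[{"angular":[0.0,0.0,0.0033],"slide":[0.0116,-0.063,0.0402],"jaw":1},{"angular":[0.0,0.0001,0.0032],"slide":[0.0109,-0.0631,0.0402],"jaw":1},{"angular":[0.0,0.0,0.0033],"slide":[0.0103,-0.0633,0.0402],"jaw":1},{"angular":[-0.0001,0.0001,0.0032],"slide":[0.0097,-0.0633,0.0401],"jaw":1}]
[{"angular":[0.0,0.0,0.0],"slide":[0.0,0.0,0.053],"jaw":1},{"angular":[0.0,0.0,0.0],"slide":[0.0,0.0,0.053],"jaw":1},{"angular":[0.0,0.0,0.0],"slide":[0.0,0.0,0.053],"jaw":1},{"angular":[0.0,0.0,0.0],"slide":[0.0,0.0,0.053],"jaw":1}]
```

>>> step_arm(rows=[{"angular":[0,0,0.0032],"slide":[0.0116,-0.063,0.0402],"jaw":1},{"angular":[0,0,0.0032],"slide":[0.011,-0.063,0.0402],"jaw":1},{"angular":[0,0,0.0032],"slide":[0.0103,-0.0633,0.0402],"jaw":1},{"angular":[0,0,0.0032],"slide":[0.0097,-0.0633,0.0402],"jaw":1},{"angular":[0,0,0],"slide":[0,0,0.053],"jaw":1},{"angular":[0,0,0],"slide":[0,0,0.053],"jaw":1},{"angular":[0,0,0],"slide":[0,0,0.053],"jaw":1},{"angular":[0,0,0],"slide":[0,0,0.053],"jaw":1},{"angular":[0,0,0],"slide":[0,0,0],"jaw":1}])

```text
time_s: 5.7
tool_pos: [0.4313, -0.1396, 0.0625]
tool_rot: [-179.9, 0.3, 3.2]
force: [-0.8, 0.4, 1.2]
grip_width: 0.087
grasp_force: 0.0
```

>>> step_arm(rows=[{"angular":[0,0,0],"slide":[0,0,0],"jaw":0.1},{"angular":[0,0,0],"slide":[0,0,0],"jaw":0.1},{"angular":[0,0,0],"slide":[0,0,0],"jaw":0},{"angular":[0,0,0],"slide":[0,0,0],"jaw":0},{"angular":[0,0,0],"slide":[0,0,0],"jaw":0}], newtons=45)

```text
time_s: 6.32
tool_pos: [0.4331, -0.142, 0.0643]
tool_rot: [-180.0, -0.0, 2.9]
force: [-0.8, -0.9, 0.1]
grip_width: 0.0447
grasp_force: 0.0
```

>>> step_arm(rows=[{"angular":[0,0,0],"slide":[0,0,0],"jaw":0},{"angular":[0,0,0],"slide":[0,0,0],"jaw":0},{"angular":[0,0,0],"slide":[0,0,0],"jaw":0},{"angular":[0,0,0],"slide":[0,0,0],"jaw":0},{"angular":[0,0,0],"slide":[0,0,0],"jaw":0}])

```text
time_s: 6.95
tool_pos: [0.4329, -0.1419, 0.0641]
tool_rot: [-180.0, 0.0, 2.9]
force: [0.1, -0.1, 0.7]
grip_width: 0.0136
grasp_force: 45.0
```

Run:
```python
from h import *
plan([([.4331,-.142,.125],[180,0,2.9],2,0),([.4066,-.3196,.115],[180,0,1.4],5,0),([.4066,-.3196,.0675],[180,0,1.4],2,0)])
```

```text
[{"angular":[0.0,0.0,0.0001],"slide":[0.0002,0.0001,-0.0609],"jaw":0},{"angular":[0.0,0.0,0.0001],"slide":[0.0001,0.0,-0.0609],"jaw":0}]
[{"angular":[0.0,0.0,0.0017],"slide":[-0.0142,0.0704,0.004],"jaw":0},{"angular":[0.0,0.0,0.0016],"slide":[-0.0137,0.0705,0.004],"jaw":0},{"angular":[0.0,0.0,0.0017],"slide":[-0.0135,0.0706,0.004],"jaw":0},{"angular":[0.0,0.0,0.0016],"slide":[-0.013,0.0706,0.004],"jaw":0},{"angular":[0.0,0.0,0.0017],"slide":[-0.0127,0.0707,0.004],"jaw":0}]
[{"angular":[0.0,0.0,0.0],"slide":[0.0,0.0,0.0475],"jaw":0},{"angular":[0.0,0.0,0.0],"slide":[0.0,0.0,0.0475],"jaw":0}]
```

>>> step_arm(rows=[{"angular":[0,0,0],"slide":[0,0,-0.061],"jaw":0},{"angular":[0,0,0],"slide":[0,0,-0.061],"jaw":0},{"angular":[0,0,0.0017],"slide":[-0.0142,0.0704,0.004],"jaw":0},{"angular":[0,0,0.0017],"slide":[-0.0137,0.0705,0.004],"jaw":0},{"angular":[0,0,0.0017],"slide":[-0.0135,0.0706,0.004],"jaw":0},{"angular":[0,0,0.0017],"slide":[-0.013,0.0706,0.004],"jaw":0},{"angular":[0,0,0.0017],"slide":[-0.0127,0.0707,0.004],"jaw":0},{"angular":[0,0,0],"slide":[0,0,0],"jaw":0},{"angular":[0,0,0],"slide":[0,0,0],"jaw":0}])

```text
time_s: 8.07
tool_pos: [0.4066, -0.3188, 0.1148]
tool_rot: [-179.9, 0.0, 1.4]
force: [0.6, 0.3, -1.3]
grip_width: 0.014
grasp_force: 45.0
```

Run:
```python
from h import *
st(); c,im=snap('wrist','wF')
cv2.imwrite('pics/wFc.png',cv2.resize(im[20:300,170:470],None,fx=2,fy=2,interpolation=cv2.INTER_CUBIC)[:,:,::-1])
plan([([.4066,-.3196,.0675],[180,0,1.4],3,0)])
```

```text
8.075 [ 0.4066 -0.3188  0.1148] [-1.7995e+02  3.0000e-02  1.4100e+00] [ 0.6  0.3 -1.3] 0.014044560736460907 44.999804086983204
[{"angular":[-0.0001,0.0,0.0001],"slide":[-0.0002,0.0009,0.0316],"jaw":0},{"angular":[-0.0001,0.0,0.0002],"slide":[-0.0002,0.0008,0.0316],"jaw":0},{"angular":[-0.0001,0.0001,0.0001],"slide":[-0.0002,0.0009,0.0316],"jaw":0}]
```

View pics/wFc.png

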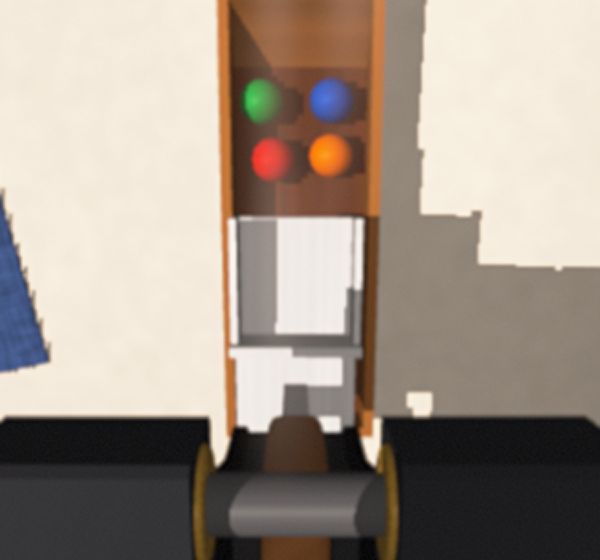

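The scoop (columns 230–363) hangs centred above the empty half, about 1.5 mm left of the trough's mid line (302), and all beads lie ahead of the lip. Lowering with a slight shift.

>>> step_arm(rows=[{"angular":[0,0,0],"slide":[0,0.001,0.0316],"jaw":0},{"angular":[0,0,0],"slide":[0,0.001,0.0316],"jaw":0},{"angular":[0,0,0],"slide":[0,0.001,0.0316],"jaw":0},{"angular":[0,0,0],"slide":[0,0,0.001],"jaw":0},{"angular":[0,0,0],"slide":[0,0,0.001],"jaw":0},{"angular":[0,0,0],"slide":[0,0,0],"jaw":0}])

```text
time_s: 8.88
tool_pos: [0.4065, -0.321, 0.0665]
tool_rot: [-180.0, 0.0, 1.4]
force: [-0.2, -0.2, -0.4]
grip_width: 0.0135
grasp_force: 45.0
```

>>> step_arm(rows=[{"angular":[0,0,0],"slide":[0,0,0.001],"jaw":0},{"angular":[0,0,0],"slide":[0,0,0],"jaw":0}])

```text
time_s: 9.12
tool_pos: [0.4067, -0.321, 0.0663]
tool_rot: [-180.0, -0.0, 1.4]
force: [-0.6, 0.2, -0.6]
grip_width: 0.0139
grasp_force: 45.0
```

>>> step_arm(rows=[{"angular":[0,0,0],"slide":[0.01,0,0.0005],"jaw":0},{"angular":[0,0,0],"slide":[0.01,0,0.0005],"jaw":0},{"angular":[0,0,0],"slide":[0.01,0,0],"jaw":0},{"angular":[0,0,0],"slide":[0.01,0,0],"jaw":0},{"angular":[0,0,0],"slide":[0.01,0,0],"jaw":0},{"angular":[0,0,0],"slide":[0.01,0,0],"jaw":0},{"angular":[0,0,0],"slide":[0.01,0,0],"jaw":0},{"angular":[0,0,0],"slide":[0.01,0,0],"jaw":0}])

```text
time_s: 10.12
tool_pos: [0.4468, -0.3201, 0.0657]
tool_rot: [-180.0, 0.0, 1.4]
force: [-0.4, 0.0, -1.3]
grip_width: 0.0137
grasp_force: 45.0
```

>>> step_arm(rows=[{"angular":[0,0,0],"slide":[0.01,0,0],"jaw":0},{"angular":[0,0,0],"slide":[0.01,0,0],"jaw":0},{"angular":[0,0,0],"slide":[0,0,0],"jaw":0},{"angular":[0,0,0],"slide":[0,0,0],"jaw":0}])

```text
time_s: 10.62
tool_pos: [0.4527, -0.3201, 0.0657]
tool_rot: [-179.8, 0.4, 1.4]
force: [-10.1, 2.6, 9.3]
grip_width: 0.0138
grasp_force: 45.0
```

Run:
```python
from h import *
st(); c,im=snap('wrist','wG')
cv2.imwrite('pics/wGc.png',cv2.resize(im[20:300,170:470],None,fx=2,fy=2,interpolation=cv2.INTER_CUBIC)[:,:,::-1])
```

```text
10.625 [ 0.4527 -0.3201  0.0657] [-179.85    0.4     1.35] [-10.1   2.6   9.3] 0.013768990108724708 45.003012511879206
```

View pics/wGc.png

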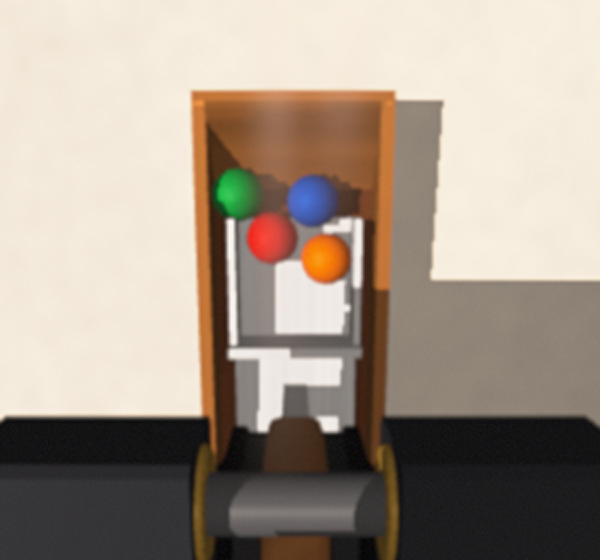

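Red and orange are inside the pan, blue is on the lip, and green is pinched at the left wall's end against the ramp (hence the 10 N). I'll tilt the lip up about the back edge and lift.

Run:
```python
from h import *
plan([([.4372,-.3205,.0685],[180,-15,1.4],4,0),([.435,-.3205,.150],[180,-18,1.4],4,0)],([.4565,-.3200,.0655],[180,0,1.4]))
```

```text
[{"angular":[0.0,0.0208,0.0],"slide":[-0.0097,0.0,-0.0015],"jaw":0},{"angular":[0.0,0.0209,0.0],"slide":[-0.0095,0.0,-0.0021],"jaw":0},{"angular":[0.0,0.0208,0.0],"slide":[-0.0094,0.0,-0.0028],"jaw":0},{"angular":[0.0,0.0208,0.0],"slide":[-0.0091,0.0001,-0.0033],"jaw":0}]
[{"angular":[0.0,0.0042,0.0],"slide":[0.0095,0.0,-0.0397],"jaw":0},{"angular":[0.0,0.0042,0.0],"slide":[0.01,-0.0001,-0.0395],"jaw":0},{"angular":[0.0,0.0041,0.0],"slide":[0.0105,0.0,-0.0394],"jaw":0},{"angular":[0.0,0.0042,0.0],"slide":[0.011,-0.0001,-0.0392],"jaw":0}]
```

>>> step_arm(rows=[{"angular":[0,0.021,0],"slide":[-0.0097,0,-0.0015],"jaw":0},{"angular":[0,0.021,0],"slide":[-0.0095,0,-0.002],"jaw":0},{"angular":[0,0.021,0],"slide":[-0.0094,0,-0.0028],"jaw":0},{"angular":[0,0.021,0],"slide":[-0.009,0,-0.0033],"jaw":0},{"angular":[0,0,0],"slide":[0,0,0],"jaw":0},{"angular":[0,0,0],"slide":[0,0,0],"jaw":0}])

```text
time_s: 11.42
tool_pos: [0.4383, -0.3203, 0.0691]
tool_rot: [180.0, -15.1, 1.4]
force: [-0.4, 0.0, -0.4]
grip_width: 0.0136
grasp_force: 45.0
```

>>> step_arm(rows=[{"angular":[0,0.0042,0],"slide":[0.005,0,-0.02],"jaw":0},{"angular":[0,0.0042,0],"slide":[0.0097,0,-0.039],"jaw":0},{"angular":[0,0.0042,0],"slide":[0.01,0,-0.039],"jaw":0},{"angular":[0,0.0042,0],"slide":[0.0105,0,-0.039],"jaw":0},{"angular":[0,0,0],"slide":[0.0055,0,-0.02],"jaw":0},{"angular":[0,0,0],"slide":[0,0,0],"jaw":0}])

```text
time_s: 12.18
tool_pos: [0.4352, -0.3206, 0.1507]
tool_rot: [180.0, -18.2, 1.4]
force: [0.2, -0.1, -1.5]
grip_width: 0.0136
grasp_force: 45.0
```

```bash
cat >> h.py <<'E'
def beads(c,im,box):
    u0,v0,u1,v1=box; hsv=cv2.cvtColor(im,cv2.COLOR_RGB2HSV)[v0:v1,u0:u1]; h,s,v=[hsv[...,i].astype(int) for i in range(3)]
    for n,lo,hi in(('red',0,5),('orange',9,20),('green',45,80),('blue',100,122)):
        m=((h>=lo)&(h<=hi)&(s>190)&(v>(150 if n=='orange' else 90))).astype(np.uint8); nn,_,t,ce=cv2.connectedComponentsWithStats(m)
        print(n,[(np.round(ce[i]+[u0,v0],0).tolist(),int(t[i,4])) for i in range(1,nn) if t[i,4]>25])
E
python3 - <<'E'
from h import *
st(); print(np.round(env.get_obs()['qpos'],1)); c,im=snap('wrist','wH'); beads(c,im,(230,20,430,260))
E
```

```text
12.175 [ 0.4352 -0.3206  0.1507] [179.95 -18.23   1.44] [ 0.2 -0.1 -1.5] 0.013618288517300185 44.999840799719095
[ -8.1  -4.6  48.9 117.7 -11.1  52.2 -41.6]
red [([298.0, 177.0], 125)]
orange [([330.0, 177.0], 361)]
green []
blue []
```

Run:
```python
from h import *
im=cv2.imread('pics/wH.png'); hsv=cv2.cvtColor(im,cv2.COLOR_BGR2HSV); h,s,v=[hsv[...,i].astype(int) for i in range(3)]
for n,lo,hi in(('red',0,6),('red2',172,180),('green',40,85),('blue',100,125),('orange',9,20)):
    m=((h>=lo)&(h<=hi)&(s>120)&(v>35)).astype(np.uint8); m[260:]=0
    nn,_,t,ce=cv2.connectedComponentsWithStats(m); print(n,[(t[i].tolist()) for i in range(1,nn) if t[i,4]>15 ])
```

```text
red [[293, 166, 23, 23, 425]]
red2 []
green []
blue [[613, 19, 27, 142, 2117], [83, 124, 113, 131, 10891]]
orange [[128, 0, 37, 6, 128], [286, 119, 63, 10, 386], [319, 166, 25, 24, 441], [285, 200, 3, 40, 96], [347, 201, 2, 34, 47], [302, 229, 32, 27, 651], [267, 241, 11, 19, 140], [356, 242, 13, 18, 156]]
```

Run:
```python
from h import *
cen=np.array([.4834,.0343]); th=np.deg2rad(75.7); hd=np.array([np.cos(th),np.sin(th)])
def pose(lat,z,pitch,yaw=75.7):
    lip=np.r_[cen+hd*lat,z]; return list(lip-Rn.from_euler('xyz',[180,pitch,yaw],degrees=True).apply([.061,0,.062])),[180,pitch,yaw]
W=pose(-.016,.10,-15); print(np.round(W[0],4))
plan([(*W,12,0),(*pose(-.016,.059,-5),4,0)]+[(*pose(-.016,.058,p),n,0) for p,n in((16,3),(45,6))])
```

```text
[ 0.4609 -0.0538  0.1441]
[{"angular":[0.0098,-0.0012,-0.033],"slide":[0.0049,-0.0443,0.0026],"jaw":0},{"angular":[0.0098,-0.0013,-0.0329],"slide":[0.0095,-0.0434,0.0039],"jaw":0},{"angular":[0.0098,-0.0012,-0.033],"slide":[0.0139,-0.0421,0.0052],"jaw":0},{"angular":[0.0098,-0.0013,-0.0329],"slide":[0.0182,-0.0402,0.0064],"jaw":0},{"angular":[0.0099,-0.0012,-0.033],"slide":[0.0223,-0.0379,0.0076],"jaw":0},{"angular":[0.0098,-0.0013,-0.0329],"slide":[0.0261,-0.0352,0.0085],"jaw":0},{"angular":[0.0098,-0.0012,-0.033],"slide":[0.0296,-0.0319,0.0095],"jaw":0},{"angular":[0.0098,-0.0013,-0.0329],"slide":[0.0328,-0.0285,0.0104],"jaw":0},{"angular":[0.0098,-0.0012,-0.033],"slide":[0.0356,-0.0246,0.0109],"jaw":0},{"angular":[0.0098,-0.0013,-0.033],"slide":[0.0379,-0.0204,0.0116],"jaw":0},{"angular":[0.0098,-0.0012,-0.0329],"slide":[0.0399,-0.016,0.0119],"jaw":0},{"angular":[0.0098,-0.0012,-0.033],"slide":[0.0414,-0.0115,0.0122],"jaw":0}]
[{"angular":[0.0,-0.0139,0.0],"slide":[0.0005,0.0,0.015],"jaw":0},{"angular":[0.0,-0.0139,0.0],"slide":[0.0012,0.0,0.0149],"jaw":0},{"angular":[0.0,-0.0139,0.0],"slide":[0.0019,0.0,0.0149],"jaw":0},{"angular":[0.0,-0.0139,0.0],"slide":[0.0024,0.0,0.0148],"jaw":0}]
[{"angular":[0.0,-0.0389,0.0],"slide":[0.0175,0.0,-0.0112],"jaw":0},{"angular":[0.0,-0.0389,0.0],"slide":[0.016,0.0,-0.0132],"jaw":0},{"angular":[0.0,-0.0389,0.0],"slide":[0.0142,0.0,-0.015],"jaw":0}]
[{"angular":[0.0,-0.0268,0.0],"slide":[0.0126,0.0,-0.0073],"jaw":0},{"angular":[0.0,-0.0269,0.0],"slide":[0.0119,0.0,-0.0083],"jaw":0},{"angular":[0.0,-0.0268,0.0],"slide":[0.0112,0.0,-0.0092],"jaw":0},{"angular":[0.0,-0.0269,0.0],"slide":[0.0103,0.0,-0.0102],"jaw":0},{"angular":[0.0,-0.0268,0.0],"slide":[0.0095,0.0,-0.0111],"jaw":0},{"angular":[0.0,-0.0269,0.0],"slide":[0.0085,0.0,-0.0117],"jaw":0}]
```

>>> step_arm(rows=[{"angular":[0.0049,-0.0006,-0.0165],"slide":[0.0024,-0.0222,0.0013],"jaw":0},{"angular":[0.0049,-0.0006,-0.0165],"slide":[0.0025,-0.0222,0.0013],"jaw":0},{"angular":[0.0098,-0.0013,-0.033],"slide":[0.0095,-0.0434,0.0039],"jaw":0},{"angular":[0.0098,-0.0012,-0.033],"slide":[0.0139,-0.0421,0.0052],"jaw":0},{"angular":[0.0098,-0.0013,-0.033],"slide":[0.0182,-0.0402,0.0064],"jaw":0},{"angular":[0.0098,-0.0012,-0.033],"slide":[0.0223,-0.0379,0.0076],"jaw":0},{"angular":[0.0098,-0.0013,-0.033],"slide":[0.0261,-0.0352,0.0085],"jaw":0},{"angular":[0.0098,-0.0012,-0.033],"slide":[0.0296,-0.032,0.0095],"jaw":0},{"angular":[0.0098,-0.0013,-0.033],"slide":[0.0328,-0.0285,0.0104],"jaw":0},{"angular":[0.0098,-0.0012,-0.033],"slide":[0.0356,-0.0246,0.011],"jaw":0}])

```text
time_s: 13.48
tool_pos: [0.4532, -0.1194, 0.1448]
tool_rot: [179.6, -15.7, 57.5]
force: [-0.2, -0.3, -0.9]
grip_width: 0.0137
grasp_force: 45.0
```

>>> step_arm(rows=[{"angular":[0.0098,-0.0013,-0.033],"slide":[0.0379,-0.0204,0.0116],"jaw":0},{"angular":[0.0098,-0.0012,-0.033],"slide":[0.0399,-0.016,0.012],"jaw":0},{"angular":[0.0049,-0.0006,-0.0165],"slide":[0.0205,-0.007,0.006],"jaw":0},{"angular":[0.0049,-0.0006,-0.0165],"slide":[0.021,-0.0045,0.006],"jaw":0},{"angular":[0,0,0],"slide":[0,0,0],"jaw":0}])

```text
time_s: 14.1
tool_pos: [0.4595, -0.0533, 0.1438]
tool_rot: [180.0, -15.0, 75.8]
force: [-0.5, -0.4, -1.6]
grip_width: 0.0138
grasp_force: 45.0
```

Run:
```python
from h import *
st(); print(np.round(env.get_obs()['qpos'],1)); c,im=snap('wrist','wI'); beads(c,im,(230,20,430,260))
cen=np.array([.4834,.0343]); th=np.deg2rad(75.7); hd=np.array([np.cos(th),np.sin(th)])
def pose(lat,z,pitch,yaw=75.7):
    lip=np.r_[cen+hd*lat,z]; return list(lip-Rn.from_euler('xyz',[180,pitch,yaw],degrees=True).apply([.061,0,.062])),[180,pitch,yaw]
plan([(*pose(-.016,.060,-5),4,0)]+[(*pose(-.016,.060,p),n,0) for p,n in((16,3),(45,6))])
im=cv2.imread('pics/wI.png'); hsv=cv2.cvtColor(im,cv2.COLOR_BGR2HSV)
m=((hsv[...,1]<70)&(hsv[...,2]>190)).astype(np.uint8); m[:, :220]=0; m[:,420:]=0; m[130:]=0
n,_,t,ce=cv2.connectedComponentsWithStats(m); print([x.tolist() for x in t[1:] if x[4]>60])
for X in([.4647,.0699,.05],[.5166,.0565,.05],[.4505,.0121,.05],[.5017,-.0015,.05]): print(proj(c,X).round(1))
```

```text
14.1 [ 0.4595 -0.0533  0.1438] [179.99 -14.96  75.81] [-0.5 -0.4 -1.6] 0.013844942314555344 44.99933801125735
[-25.3  -2.6  40.  117.  -14.6  65.9   6.6]
red [([299.0, 175.0], 100)]
orange [([331.0, 175.0], 308)]
green []
blue []
[{"angular":[0.0,-0.0138,0.0],"slide":[0.001,0.0007,0.0144],"jaw":0},{"angular":[0.0001,-0.0139,0.0001],"slide":[0.0016,0.0008,0.0144],"jaw":0},{"angular":[0.0,-0.0138,0.0],"slide":[0.0022,0.0007,0.0143],"jaw":0},{"angular":[0.0,-0.0138,0.0001],"slide":[0.0029,0.0007,0.0142],"jaw":0}]
[{"angular":[0.0,-0.0389,0.0],"slide":[0.0175,0.0,-0.0118],"jaw":0},{"angular":[0.0,-0.0389,0.0],"slide":[0.0159,0.0,-0.0139],"jaw":0},{"angular":[0.0,-0.0389,0.0],"slide":[0.0142,0.0,-0.0157],"jaw":0}]
[{"angular":[0.0,-0.0269,0.0],"slide":[0.0126,0.0,-0.0073],"jaw":0},{"angular":[0.0,-0.0268,0.0],"slide":[0.0119,0.0,-0.0083],"jaw":0},{"angular":[0.0,-0.0269,0.0],"slide":[0.0111,0.0,-0.0093],"jaw":0},{"angular":[0.0,-0.0268,0.0],"slide":[0.0104,0.0,-0.0101],"jaw":0},{"angular":[0.0,-0.0269,0.0],"slide":[0.0094,0.0,-0.0111],"jaw":0},{"angular":[0.0,-0.0268,0.0],"slide":[0.0085,0.0,-0.0117],"jaw":0}]
[[220, 0, 200, 130, 19886]]
[286.   87.2]
[353.3  87.6]
[286.2 161.5]
[353.3 162.3]
```

>>> step_arm(rows=[{"angular":[0,-0.0139,0],"slide":[0.001,0.0007,0.0144],"jaw":0},{"angular":[0,-0.0139,0],"slide":[0.0016,0.0007,0.0144],"jaw":0},{"angular":[0,-0.0139,0],"slide":[0.0022,0.0007,0.0143],"jaw":0},{"angular":[0,-0.0139,0],"slide":[0.0029,0.0007,0.0142],"jaw":0},{"angular":[0,-0.039,0],"slide":[0.0175,0,-0.0118],"jaw":0},{"angular":[0,-0.039,0],"slide":[0.016,0,-0.0139],"jaw":0},{"angular":[0,-0.039,0],"slide":[0.0142,0,-0.0157],"jaw":0},{"angular":[0,0,0],"slide":[0,0,0],"jaw":0}])

```text
time_s: 15.15
tool_pos: [0.47, -0.0184, 0.1363]
tool_rot: [180.0, 16.1, 76.0]
force: [-0.0, -0.0, -0.6]
grip_width: 0.0138
grasp_force: 45.0
```

>>> step_arm(rows=[{"angular":[0,-0.027,0],"slide":[0.0126,0,-0.0073],"jaw":0},{"angular":[0,-0.027,0],"slide":[0.012,0,-0.0083],"jaw":0},{"angular":[0,-0.027,0],"slide":[0.011,0,-0.0093],"jaw":0},{"angular":[0,-0.027,0],"slide":[0.0104,0,-0.01],"jaw":0},{"angular":[0,-0.027,0],"slide":[0.0094,0,-0.011],"jaw":0},{"angular":[0,-0.027,0],"slide":[0.0085,0,-0.0117],"jaw":0},{"angular":[0,0,0],"slide":[0,0,0],"jaw":0},{"angular":[0,0,0],"slide":[0,0,0],"jaw":0}])

```text
time_s: 16.15
tool_pos: [0.4795, 0.018, 0.1473]
tool_rot: [179.9, 45.2, 75.5]
force: [0.2, -0.5, -1.1]
grip_width: 0.0139
grasp_force: 45.0
```

Run:
```python
from h import *
o=st(); print(np.round(o['qpos'],1)); c,im=snap('wrist','wJ'); beads(c,im,(230,0,430,260))
c,im=snap('top','tJ'); beads(c,im,(270,200,350,260)); c,im=snap('side','sJ'); beads(c,im,(290,200,370,280))
cen=np.array([.4834,.0343]); th=np.deg2rad(75.7); hd=np.array([np.cos(th),np.sin(th)])
def pose(lat,z,pitch,yaw=75.7):
    lip=np.r_[cen+hd*lat,z]; return list(lip-Rn.from_euler('xyz',[180,pitch,yaw],degrees=True).apply([.061,0,.062])),[180,pitch,yaw]
plan([(*pose(-.02,.090,30),2,0),(*pose(-.03,.11,0),4,0)])
```

```text
16.15 [0.4795 0.018  0.1473] [179.91  45.16  75.52] [ 0.2 -0.5 -1.1] 0.013864107151852084 44.99981543049216
[-47.3  23.   22.3 101.3  25.1  88.4 -46.7]
red []
orange []
green []
blue []
red []
orange []
green []
blue []
red []
orange []
green []
blue []
[{"angular":[0.0,0.0421,-0.0004],"slide":[-0.0369,-0.0001,-0.0007],"jaw":0},{"angular":[0.0,0.042,-0.0003],"slide":[-0.0364,-0.0001,-0.0056],"jaw":0}]
[{"angular":[0.0,0.0417,0.0],"slide":[-0.0207,0.0,0.0132],"jaw":0},{"angular":[0.0,0.0416,0.0],"slide":[-0.0223,0.0,0.0105],"jaw":0},{"angular":[0.0,0.0417,0.0],"slide":[-0.0235,0.0,0.0074],"jaw":0},{"angular":[0.0,0.0417,0.0],"slide":[-0.0242,0.0,0.0043],"jaw":0}]
```

>>> step_arm(rows=[{"angular":[0,0.042,0],"slide":[-0.0369,0,-0.0007],"jaw":0},{"angular":[0,0.042,0],"slide":[-0.0364,0,-0.0056],"jaw":0},{"angular":[0,0.0417,0],"slide":[-0.0207,0,0.0132],"jaw":0},{"angular":[0,0.0417,0],"slide":[-0.0223,0,0.0105],"jaw":0},{"angular":[0,0.0417,0],"slide":[-0.0235,0,0.0074],"jaw":0},{"angular":[0,0.0417,0],"slide":[-0.0242,0,0.0043],"jaw":0},{"angular":[0,0,0],"slide":[-0.05,0,0],"jaw":0},{"angular":[0,0,0],"slide":[0,0,0],"jaw":0}])

```text
time_s: 17.3
tool_pos: [0.4541, -0.0794, 0.1721]
tool_rot: [179.9, 0.0, 75.4]
force: [-0.4, 0.5, 0.3]
grip_width: 0.0135
grasp_force: 45.0
```

Run:
```python
from h import *
o=st(); c,im=snap('wrist','wK'); cs=[proj(c,X).round(0) for X in([.4647,.0699,.05],[.5166,.0565,.05],[.4505,.0121,.05],[.5017,-.0015,.05])]; print(cs)
hsv=cv2.cvtColor(im,cv2.COLOR_RGB2HSV); h,s,v=[hsv[...,i].astype(int) for i in range(3)]
for n,lo,hi in(('red',0,6),('orange',7,20)):
    m=((h>=lo)&(h<=hi)&(s>140)&(v>60)).astype(np.uint8); m[260:]=0
    nn,_,t,ce=cv2.connectedComponentsWithStats(m); print(n,[t[i].tolist() for i in range(1,nn) if t[i,4]>30])
p=[.4331,-.142]
plan([([*p,.125],[180,0,2.9],10,0),([*p,.0665],[180,0,2.9],3,0)])
```

```text
17.3 [ 0.4541 -0.0794  0.1721] [179.91   0.    75.42] [-0.4  0.5  0.3] 0.013527842883550545 44.9996027816087
[array([282.,  13.]), array([352.,  13.]), array([284.,  94.]), array([350.,  94.])]
red []
orange [[319, 32, 15, 16, 189], [541, 160, 85, 84, 5215], [302, 230, 31, 26, 660], [267, 242, 8, 18, 105], [358, 242, 11, 18, 142]]
[{"angular":[0.0,0.0,0.0404],"slide":[-0.0136,-0.001,0.0094],"jaw":0},{"angular":[0.0001,-0.0001,0.0404],"slide":[-0.0136,0.0008,0.0094],"jaw":0},{"angular":[0.0,0.0,0.0404],"slide":[-0.0134,0.0024,0.0094],"jaw":0},{"angular":[0.0,0.0,0.0403],"slide":[-0.0129,0.0042,0.0093],"jaw":0},{"angular":[0.0001,0.0,0.0404],"slide":[-0.0124,0.0057,0.0094],"jaw":0},{"angular":[0.0,-0.0001,0.0404],"slide":[-0.0115,0.0073,0.0094],"jaw":0},{"angular":[0.0,0.0,0.0404],"slide":[-0.0105,0.0087,0.0094],"jaw":0},{"angular":[0.0001,0.0,0.0404],"slide":[-0.0093,0.0099,0.0094],"jaw":0},{"angular":[0.0,-0.0001,0.0404],"slide":[-0.008,0.011,0.0094],"jaw":0},{"angular":[0.0,0.0,0.0403],"slide":[-0.0065,0.012,0.0094],"jaw":0}]
[{"angular":[0.0,0.0,0.0],"slide":[0.0,0.0,0.039],"jaw":0},{"angular":[0.0,0.0,0.0],"slide":[0.0,0.0,0.039],"jaw":0},{"angular":[0.0,0.0,0.0],"slide":[0.0,0.0,0.039],"jaw":0}]
```

Run:
```python
from h import *
c,im=snap('top','tK'); c2,im2=snap('side','sK'); w=cv2.imread('pics/wK.png')
for n,I,b in(('wrist',w[:,:,::-1],(250,0,400,130)),('top',im,(285,205,345,255)),('side',im2,(300,215,355,270))):
    u0,v0,u1,v1=b; hsv=cv2.cvtColor(np.ascontiguousarray(I),cv2.COLOR_RGB2HSV)[v0:v1,u0:u1]; h,s,v=[hsv[...,i].astype(int) for i in range(3)]
    for lab,m in(('red',((h<=6)|(h>174))&(s>110)),('or',(h>=7)&(h<=20)&(s>150))):
        nn,_,t,ce=cv2.connectedComponentsWithStats(m.astype(np.uint8)); print(n,lab,[(t[i]+[u0,v0,0,0,0]).tolist() for i in range(1,nn) if t[i,4]>5])
a=cv2.resize(w[0:130,250:400],(600,520),interpolation=cv2.INTER_CUBIC)
b=cv2.resize(im[205:255,285:345][:,:,::-1],(200,167),interpolation=cv2.INTER_CUBIC); d=cv2.resize(im2[215:270,300:355][:,:,::-1],(200,200),interpolation=cv2.INTER_CUBIC)
o=np.zeros((520,800,3),np.uint8); o[:,:600]=a; o[:167,600:]=b; o[200:400,600:]=d; cv2.imwrite('pics/zK.png',o)
```

```text
wrist red [[301, 32, 15, 12, 147]]
wrist or [[319, 32, 14, 16, 162]]
top red [[301, 230, 6, 6, 32]]
top or [[303, 223, 6, 7, 32]]
side red []
side or [[307, 267, 13, 3, 28]]
```

Both beads show in the cell: wrist mask has red at (308,38) and orange at (326,40), inside the rim (282–352, 13–94), and the top view agrees. Returning the scoop.

>>> step_arm(rows=[{"angular":[0,0,0.0404],"slide":[-0.0136,-0.001,0.0094],"jaw":0},{"angular":[0,0,0.0404],"slide":[-0.0136,0.0008,0.0094],"jaw":0},{"angular":[0,0,0.0404],"slide":[-0.0134,0.0024,0.0094],"jaw":0},{"angular":[0,0,0.0404],"slide":[-0.013,0.0042,0.0094],"jaw":0},{"angular":[0,0,0.0404],"slide":[-0.0124,0.0057,0.0094],"jaw":0},{"angular":[0,0,0.0404],"slide":[-0.0115,0.0073,0.0094],"jaw":0},{"angular":[0,0,0.0404],"slide":[-0.0105,0.0087,0.0094],"jaw":0},{"angular":[0,0,0.0404],"slide":[-0.0093,0.01,0.0094],"jaw":0},{"angular":[0,0,0.0404],"slide":[-0.008,0.011,0.0094],"jaw":0},{"angular":[0,0,0.0404],"slide":[-0.0065,0.012,0.0094],"jaw":0}])

```text
time_s: 18.7
tool_pos: [0.434, -0.1403, 0.1243]
tool_rot: [179.9, 0.0, 3.0]
force: [0.3, -0.0, -0.4]
grip_width: 0.0136
grasp_force: 45.0
```

>>> step_arm(rows=[{"angular":[0,0,0],"slide":[0,0,0.039],"jaw":0},{"angular":[0,0,0],"slide":[0,0,0.039],"jaw":0},{"angular":[0,0,0],"slide":[0,0,0.037],"jaw":0},{"angular":[0,0,0],"slide":[0,0,0],"jaw":0},{"angular":[0,0,0],"slide":[0,0,0],"jaw":0}])

```text
time_s: 19.32
tool_pos: [0.4343, -0.1411, 0.0677]
tool_rot: [179.9, -0.0, 3.1]
force: [1.0, 0.7, -0.2]
grip_width: 0.0135
grasp_force: 45.0
```

>>> step_arm(rows=[{"angular":[0,0,0],"slide":[0,0,0.003],"jaw":0},{"angular":[0,0,0],"slide":[0,0,0.002],"jaw":0},{"angular":[0,0,0],"slide":[0,0,0],"jaw":0},{"angular":[0,0,0],"slide":[0,0,0],"jaw":0}])

```text
time_s: 19.82
tool_pos: [0.4337, -0.1417, 0.0648]
tool_rot: [179.9, -0.0, 3.0]
force: [-0.6, 0.6, -0.7]
grip_width: 0.0139
grasp_force: 45.0
```

>>> step_arm(rows=[{"angular":[0,0,0],"slide":[0,0,0.002],"jaw":0},{"angular":[0,0,0],"slide":[0,0,0],"jaw":0},{"angular":[0,0,0],"slide":[0,0,0],"jaw":0}])

```text
time_s: 20.2
tool_pos: [0.4336, -0.1417, 0.0636]
tool_rot: [179.9, 0.0, 3.0]
force: [-0.9, -0.2, -0.5]
grip_width: 0.0137
grasp_force: 45.0
```

>>> step_arm(rows=[{"angular":[0,0,0],"slide":[0,0,0.0015],"jaw":0},{"angular":[0,0,0],"slide":[0,0,0],"jaw":0},{"angular":[0,0,0],"slide":[0,0,0],"jaw":0}])

```text
time_s: 20.58
tool_pos: [0.4337, -0.1417, 0.0633]
tool_rot: [179.9, -0.0, 3.0]
force: [-0.9, -0.8, 6.8]
grip_width: 0.0132
grasp_force: 45.0
```

>>> step_arm(rows=[{"angular":[0,0,0],"slide":[0,0,0],"jaw":0.6},{"angular":[0,0,0],"slide":[0,0,0],"jaw":0.6},{"angular":[0,0,0],"slide":[0,0,0],"jaw":0.6},{"angular":[0,0,0],"slide":[0,0,0],"jaw":0.6},{"angular":[0,0,0],"slide":[0,0,-0.03],"jaw":0.6},{"angular":[0,0,0],"slide":[0,0,-0.1],"jaw":1},{"angular":[0,0,0],"slide":[0,0,-0.12],"jaw":1},{"angular":[0,0,0],"slide":[0,0,-0.12],"jaw":1},{"angular":[0,0,0],"slide":[0,0,0],"jaw":1}])

```text
time_s: 21.7
tool_pos: [0.4366, -0.1423, 0.2538]
tool_rot: [179.9, -0.6, 3.0]
force: [0.4, -0.6, 0.2]
grip_width: 0.0827
grasp_force: 0.0
```

Run:
```python
from h import *
o=st()
plan([([.455,.0,.25],[180,0,75.7],8,1),([.44,.08,.25],[180,0,75.7],2,1)])
```

```text
21.7 [ 0.4366 -0.1423  0.2538] [179.86  -0.63   3.  ] [ 0.4 -0.6  0.2] 0.08272449570626944 0.0
[{"angular":[0.0004,-0.0003,-0.0505],"slide":[0.0065,-0.0353,0.0009],"jaw":1},{"angular":[0.0003,-0.0003,-0.0505],"slide":[0.0119,-0.0338,0.001],"jaw":1},{"angular":[0.0004,-0.0004,-0.0505],"slide":[0.0171,-0.0315,0.001],"jaw":1},{"angular":[0.0003,-0.0003,-0.0504],"slide":[0.0219,-0.0284,0.001],"jaw":1},{"angular":[0.0004,-0.0003,-0.0505],"slide":[0.0261,-0.0246,0.001],"jaw":1},{"angular":[0.0004,-0.0003,-0.0505],"slide":[0.0297,-0.0201,0.001],"jaw":1},{"angular":[0.0003,-0.0003,-0.0505],"slide":[0.0325,-0.0152,0.001],"jaw":1},{"angular":[0.0004,-0.0004,-0.0505],"slide":[0.0345,-0.0099,0.0009],"jaw":1}]
[{"angular":[0.0,0.0,0.0],"slide":[0.0738,-0.0343,0.0],"jaw":1},{"angular":[0.0,0.0,0.0],"slide":[0.0738,-0.0343,0.0],"jaw":1}]
```

>>> step_arm(rows=[{"angular":[0,0,-0.0505],"slide":[0.0065,-0.0353,0.001],"jaw":1},{"angular":[0,0,-0.0505],"slide":[0.012,-0.0338,0.001],"jaw":1},{"angular":[0,0,-0.0505],"slide":[0.0171,-0.0315,0.001],"jaw":1},{"angular":[0,0,-0.0505],"slide":[0.022,-0.0284,0.001],"jaw":1},{"angular":[0,0,-0.0505],"slide":[0.0261,-0.0246,0.001],"jaw":1},{"angular":[0,0,-0.0505],"slide":[0.0297,-0.02,0.001],"jaw":1},{"angular":[0,0,-0.0505],"slide":[0.0325,-0.0152,0.001],"jaw":1},{"angular":[0,0,-0.0505],"slide":[0.0345,-0.01,0.001],"jaw":1},{"angular":[0,0,0],"slide":[0,0,0],"jaw":1}])

```text
time_s: 22.82
tool_pos: [0.4515, 0.0019, 0.2431]
tool_rot: [-180.0, 0.1, 75.8]
force: [0.4, -1.0, -0.6]
grip_width: 0.0875
grasp_force: 0.0
```

Run:
```python
from h import *
import pickle
o=st(); c,im=snap('wrist','wL'); pickle.dump((c,im),open('L.pkl','wb'))
```

```text
22.825 [0.4515 0.0019 0.2431] [-1.7997e+02  1.4000e-01  7.5790e+01] [ 0.4 -1.  -0.6] 0.08752408597800175 0.0
```

>>> step_arm(rows=[{"angular":[0,0,0],"slide":[0.0738,-0.0343,0],"jaw":1},{"angular":[0,0,0],"slide":[0.0738,-0.0343,0],"jaw":1},{"angular":[0,0,0],"slide":[0,0,0],"jaw":1}])

```text
time_s: 23.25
tool_pos: [0.4362, 0.0828, 0.2432]
tool_rot: [180.0, 0.1, 75.8]
force: [0.2, -0.2, 0.6]
grip_width: 0.0869
grasp_force: 0.0
```

Run:
```python
from h import *
import pickle
o=st(); c,im=snap('wrist','wM'); pickle.dump((c,im),open('M.pkl','wb'))
c0,im0=pickle.load(open('L.pkl','rb'))
cv2.imwrite('pics/zM.png',np.vstack([cv2.resize(im0[0:140,250:520],(800,None or 415)),np.zeros((2,800,3),np.uint8)])[:,:,::-1]) if 0 else None
# stacked crops (2x): L and M upper parts
k=lambda I:cv2.resize(I[0:150,220:620],(800,300),interpolation=cv2.INTER_CUBIC)
cv2.imwrite('pics/zM.png',np.vstack([k(im0),k(im)])[:,:,::-1])
```

```text
23.25 [0.4362 0.0828 0.2432] [1.800e+02 1.200e-01 7.584e+01] [ 0.2 -0.2  0.6] 0.08692244218637214 0.0
```

View pics/zM.png

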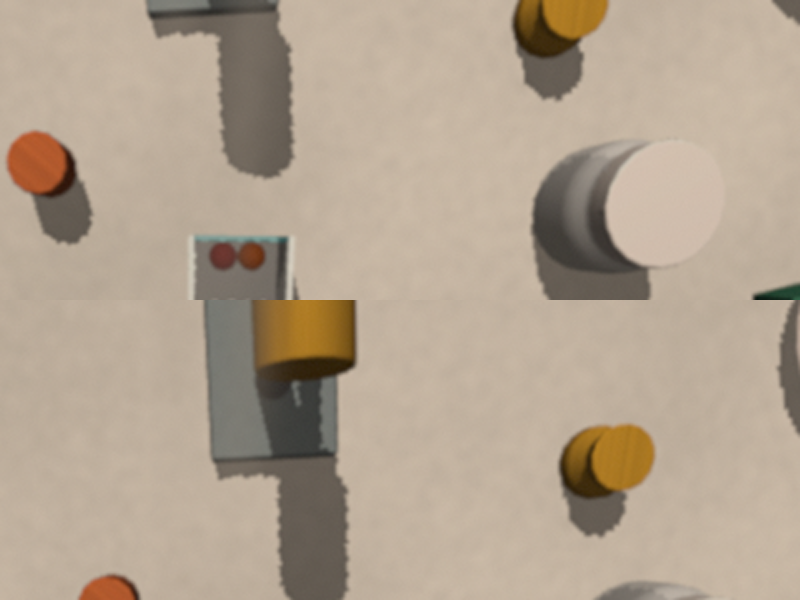

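View L/M: both beads (red at (331,128), orange at (345,128) in the full frame) lie in the cell. In M the stand base's near corners are at (326,79) and (387,77). I need one view further along to measure the stand's axis numerically.

Run:
```python
from h import *
plan([([.50,.215,.28],[180,0,78.5],4,1)])
import pickle
c,im=pickle.load(open('M.pkl','rb'))
for u,v in((326.2,79.3),(387.3,77.3),(322.8,0)): print(onz(c,u,v,.012).round(4), im[int(v)+(-12 if v>0 else 8),int(u)+8])
```

```text
[{"angular":[0.0,0.0002,-0.0039],"slide":[0.0728,0.0141,-0.0185],"jaw":1},{"angular":[0.0001,0.0002,-0.0039],"slide":[0.0727,0.015,-0.0185],"jaw":1},{"angular":[0.0,0.0002,-0.0039],"slide":[0.0725,0.0158,-0.0184],"jaw":1},{"angular":[0.0001,0.0003,-0.0039],"slide":[0.0723,0.0168,-0.0184],"jaw":1}]
[0.4724 0.1876 0.012 ] [125 123 116]
[0.5381 0.1734 0.012 ] [198 180 162]
[0.4881 0.2662 0.012 ] [120 121 114]
```

>>> step_arm(rows=[{"angular":[0,0,-0.004],"slide":[0.0728,0.0141,-0.0185],"jaw":1},{"angular":[0,0,-0.004],"slide":[0.0727,0.015,-0.0185],"jaw":1},{"angular":[0,0,-0.004],"slide":[0.0725,0.0158,-0.0185],"jaw":1},{"angular":[0,0,-0.004],"slide":[0.0723,0.0168,-0.0185],"jaw":1},{"angular":[0,0,0],"slide":[0,0,0],"jaw":1}])

```text
time_s: 23.92
tool_pos: [0.5013, 0.2161, 0.2803]
tool_rot: [179.9, 0.1, 78.6]
force: [0.3, -0.3, -0.7]
grip_width: 0.0873
grasp_force: 0.0
```

Run:
```python
from h import *
import pickle
o=st(); c,im=snap('wrist','wN'); pickle.dump((c,im),open('N.pkl','wb'))
for v in range(10,230,20):
    print(v,' '.join('%d:%02x%02x%02x'%(u,*im[v,u]) for u in range(270,420,6)))
```

```text
23.925 [0.5013 0.2161 0.2803] [1.7991e+02 1.3000e-01 7.8600e+01] [ 0.3 -0.3 -0.7] 0.08726903755722819 0.0
10 270:bfae9d 276:bdae9b 282:615a51 288:635b51 294:645b52 300:464640 306:4b4843 312:484741 318:42423e 324:6c6037 330:756d3d 336:4e4a3a 342:484742 348:494841 354:474742 360:675e55 366:675d54 372:665d54 378:655b53 384:645b52 390:655c52 396:635b52 402:645c53 408:746b60 414:9b8e80
30 270:bbab9a 276:bbab99 282:c0af9e 288:645b52 294:645c52 300:7a7973 306:7a7a71 312:787972 318:767872 324:746942 330:756c3d 336:4f4b3d 342:4a4841 348:494742 354:44423d 360:a7998a 366:685f56 372:645b52 378:645b52 384:645b53 390:655d54 396:635b52 402:625a50 408:60574f 414:625b52
50 270:bcac9b 276:bbac9a 282:bbac9b 288:beae9c 294:bfb09e 300:7c7c75 306:7b7a73 312:7a7a72 318:787872 324:6d613a 330:766e41 336:524e3f 342:4d4a44 348:4a4842 354:45433d 360:635b51 366:c2b19f 372:bfae9d 378:c0af9d 384:bdad9b 390:bdad9b 396:bfaf9e 402:bdad9b 408:beae9c 414:bdae9c
70 270:c1b19f 276:beae9c 282:beaf9d 288:beaf9b 294:bcac9a 300:7b7b74 306:7f7e76 312:7b7b73 318:777770 324:6b603b 330:776e41 336:524d41 342:4c4a43 348:4a4842 354
[... 1369 characters left out ...]
342:876022 348:5e4318 354:a29686 360:c2b2a0 366:c3b3a1 372:c3b3a1 378:c4b4a2 384:c0b09e 390:c2b2a0 396:c4b4a2 402:c1b09e 408:c2b2a0 414:c1b19f
190 270:bdae9d 276:beae9c 282:bdae9c 288:beaf9d 294:c1b19e 300:79756c 306:78776f 312:856336 318:996f32 324:a6772e 330:a4752b 336:9a6d27 342:835e21 348:553d1d 354:b6a796 360:c2b2a0 366:c2b3a1 372:bfaf9e 378:c1b19f 384:bfaf9e 390:beaf9e 396:c1b19f 402:c1b19f 408:bfaf9d 414:beae9d
210 270:bfaf9e 276:beaf9d 282:c0b09e 288:c0b09e 294:c0b19f 300:c0af9d 306:bfb09e 312:c0b09e 318:b9a997 324:b39f88 330:766048 336:6b5c4b 342:655c53 348:665d54 354:645b53 360:c1b19f 366:c3b3a1 372:c3b3a1 378:c3b2a0 384:c2b3a1 390:c1b19f 396:c0b19f 402:c2b29f 408:bfaf9f 414:bfaf9e
```

Run:
```python
from h import *
import pickle
c,im=pickle.load(open('N.pkl','rb')); I=im.astype(int)
y=I[...,0]-I[...,2]
P=[];L=[];Rr=[];ed=[]
for v in range(8,142,3):
    w=np.clip(y[v,310:345]-35,0,None); w=w*(w>0)
    idx=np.where(w>0)[0]; e=((idx.min()+idx.max())/2+310); P.append(onz(c,e,v,.12)[:2]); ed.append((idx.min()+310,idx.max()+310))
for v in range(55,200,4):
    b=I[v,:,2]; g=np.diff(b.astype(float)); l=285+np.argmin(g[285:310]); L.append(onz(c,l+.5,v,.012)[:2])
for v in range(55,100,4):
    s=I[v,:,0]-I[v,:,2]; r=next(u for u in range(345,375) if s[u]>9); Rr.append(onz(c,r-.5,v,.012)[:2])
def fit(P):
    P=np.array(P); m=np.median(P,0); vx,vy,x0,y0=cv2.fitLine(P.astype(np.float32),cv2.DIST_HUBER,0,.001,.001).ravel(); 
    if vy<0: vx,vy=-vx,-vy
    return np.array([x0,y0]),np.array([vx,vy])
for n,Q in(('beam',P),('L',L),('R',Rr)):
    p,d=fit(Q); print(n,'ang',np.degrees(np.arctan2(d[1],d[0])).round(2),'x at y=.32',(p+d*(.32-p[1])/d[1]).round(4),'rms',np.std((np.array(Q)-p)@np.array([-d[1],d[0]])))
print(ed[::8])
# ends
for u in(318,325,332,340): 
    col=I[100:230,u]; print(u,'brass start',100+np.argmax((col[:,0]-col[:,2])*0+np.r_[0,np.abs(np.diff(col[:,2]))]) )
print([ (v,im[v,325].tolist()) for v in range(138,152,2)],[(v,im[v,303].tolist()) for v in range(192,212,2)])
print('eyeface',onz(c,328,145,.14),onz(c,328,145,.12),'base end',onz(c,303,202,.012))
t=info('top')
for u in(140,201): print(onz(t,u,196+(u-140)*.2,.144))
```

```text
beam ang 79.17 x at y=.32 [0.5329 0.32  ] rms 0.00017480303840751338
L ang 79.09 x at y=.32 [0.497 0.32 ] rms 0.0038185631631873942
R ang 79.35 x at y=.32 [0.5678 0.32  ] rms 0.0033416187996918307
[(np.int64(323), np.int64(334)), (np.int64(324), np.int64(334)), (np.int64(323), np.int64(334)), (np.int64(324), np.int64(334)), (np.int64(323), np.int64(334)), (np.int64(324), np.int64(334))]
318 brass start 209
325 brass start 210
332 brass start 147
340 brass start 209
[(138, [146, 134, 89]), (140, [146, 134, 88]), (142, [146, 134, 88]), (144, [147, 134, 89]), (146, [132, 121, 78]), (148, [82, 72, 46]), (150, [133, 97, 46])] [(192, [118, 117, 110]), (194, [119, 119, 111]), (196, [118, 117, 109]), (198, [109, 107, 100]), (200, [104, 95, 86]), (202, [122, 111, 99]), (204, [164, 150, 134]), (206, [192, 175, 156]), (208, [191, 175, 157]), (210, [191, 174, 157])]
eyeface [0.51946338 0.25862848 0.14      ] [0.51980485 0.25710727 0.12      ] base end [0.47572356 0.18315127 0.012     ]
[0.53996966 0.37086764 0.144     ]
[0.5138968  0.24710296 0.144     ]
```

Run:
```python
from h import *
import pickle
c,im=pickle.load(open('L.pkl','rb')); print(proj(c,[.4647,.0699,.05]),proj(c,[.5166,.0565,.05]),'seen ~ 315,118 / 367,118')
# beam height: planes through beam in A and N
cA,iA=pickle.load(open('A.pkl','rb')); cN,iN=pickle.load(open('N.pkl','rb'))
def cen(im,v,a,b):
    y=im[v,a:b,0].astype(int)-im[v,a:b,2]; i=np.where(y>35)[0]; return a+(i.min()+i.max())/2,i.min()+a,i.max()+a
for v in(10,40,70): print(cen(iA,v,395,440))
a1,a2=[ray(cA,cen(iA,v,395,440)[0],v) for v in(10,70)]
n=np.cross(a1[1],a2[1])
for v in(20,80,130):
    o,d=ray(cN,cen(iN,v,310,345)[0],v); s=n@(a1[0]-o)/(n@d); print('beam pt',(o+s*d).round(4))
plan([([.487,.06,.24],[180,0,75.7],4,1),([.4834,.0343,.10],[180,0,75.7],4,1),([.4834,.0343,.010],[180,0,75.7],4,1)])
```

```text
[313.84605149 117.55296549] [366.5673379  117.92315085] seen ~ 315,118 / 367,118
(np.float64(418.5), np.int64(412), np.int64(425))
(np.float64(416.5), np.int64(410), np.int64(423))
(np.float64(414.5), np.int64(408), np.int64(421))
beam pt [0.5405 0.362  0.1248]
beam pt [0.5317 0.3138 0.1214]
beam pt [0.5233 0.2705 0.1199]
[{"angular":[0.0001,0.0003,0.0039],"slide":[-0.0768,0.0086,0.0203],"jaw":1},{"angular":[0.0001,0.0003,0.0038],"slide":[-0.0767,0.0095,0.0202],"jaw":1},{"angular":[0.0,0.0002,0.0039],"slide":[-0.0766,0.0104,0.0201],"jaw":1},{"angular":[0.0001,0.0003,0.0039],"slide":[-0.0765,0.0113,0.0201],"jaw":1}]
[{"angular":[0.0,0.0,0.0],"slide":[-0.0129,0.0014,0.07],"jaw":1},{"angular":[0.0,0.0,0.0],"slide":[-0.0129,0.0015,0.07],"jaw":1},{"angular":[0.0,0.0,0.0],"slide":[-0.0129,0.0014,0.07],"jaw":1},{"angular":[0.0,0.0,0.0],"slide":[-0.0128,0.0014,0.07],"jaw":1}]
[{"angular":[0.0,0.0,0.0],"slide":[0.0,0.0,0.045],"jaw":1},{"angular":[0.0,0.0,0.0],"slide":[0.0,0.0,0.045],"jaw":1},{"angular":[0.0,0.0,0.0],"slide":[0.0,0.0,0.045],"jaw":1},{"angular":[0.0,0.0,0.0],"slide":[0.0,0.0,0.045],"jaw":1}]
```

Beam height ≈ 0.12 is confirmed by two views, and the cell hasn't moved. Going to grip it.

>>> step_arm(rows=[{"angular":[0,0,0.0039],"slide":[-0.0768,0.0086,0.0202],"jaw":1},{"angular":[0,0,0.0039],"slide":[-0.0767,0.0095,0.0202],"jaw":1},{"angular":[0,0,0.0039],"slide":[-0.0766,0.0104,0.0202],"jaw":1},{"angular":[0,0,0.0039],"slide":[-0.0765,0.0113,0.0202],"jaw":1},{"angular":[0,0,0],"slide":[-0.0129,0.0014,0.07],"jaw":1},{"angular":[0,0,0],"slide":[-0.0129,0.0014,0.07],"jaw":1},{"angular":[0,0,0],"slide":[-0.0129,0.0014,0.07],"jaw":1},{"angular":[0,0,0],"slide":[-0.0129,0.0014,0.07],"jaw":1},{"angular":[0,0,0],"slide":[0,0,0],"jaw":1},{"angular":[0,0,0],"slide":[0,0,0],"jaw":1}])

```text
time_s: 25.22
tool_pos: [0.4835, 0.0345, 0.1015]
tool_rot: [179.9, 0.0, 75.7]
force: [0.4, 0.4, 0.5]
grip_width: 0.0872
grasp_force: 0.0
```

Run:
```python
from h import *
st(); plan([([.4834,.0343,.010],[180,0,75.7],4,1)])
```

```text
25.225 [0.4835 0.0345 0.1015] [1.7989e+02 5.0000e-02 7.5710e+01] [0.4 0.4 0.5] 0.08716450423922349 0.0
[{"angular":[0.0002,0.0001,0.0],"slide":[-0.0001,-0.0001,0.0457],"jaw":1},{"angular":[0.0001,0.0,0.0],"slide":[-0.0001,-0.0001,0.0458],"jaw":1},{"angular":[0.0002,0.0001,0.0],"slide":[-0.0001,-0.0001,0.0457],"jaw":1},{"angular":[0.0001,0.0001,0.0],"slide":[-0.0001,0.0,0.0457],"jaw":1}]
```

>>> step_arm(rows=[{"angular":[0,0,0],"slide":[0,0,0.0457],"jaw":1},{"angular":[0,0,0],"slide":[0,0,0.0457],"jaw":1},{"angular":[0,0,0],"slide":[0,0,0.0457],"jaw":1},{"angular":[0,0,0],"slide":[0,0,0.0457],"jaw":1},{"angular":[0,0,0],"slide":[0,0,0],"jaw":0.75},{"angular":[0,0,0],"slide":[0,0,0],"jaw":0.68},{"angular":[0,0,0],"slide":[0,0,0],"jaw":0.64},{"angular":[0,0,0],"slide":[0,0,0],"jaw":0.5},{"angular":[0,0,0],"slide":[0,0,0],"jaw":0.4},{"angular":[0,0,0],"slide":[0,0,0],"jaw":0.4}], newtons=25)

```text
time_s: 26.48
tool_pos: [0.4836, 0.0353, 0.0096]
tool_rot: [179.9, 0.0, 75.8]
force: [-1.2, 0.7, 6.7]
grip_width: 0.0541
grasp_force: 25.0
```

>>> step_arm(rows=[{"angular":[0,0,0],"slide":[0,0,0],"jaw":0.3},{"angular":[0,0,0],"slide":[0,0,0],"jaw":0.3}])

```text
time_s: 26.72
tool_pos: [0.4835, 0.0354, 0.0096]
tool_rot: [179.9, 0.1, 75.8]
force: [-1.9, 0.1, 6.7]
grip_width: 0.054
grasp_force: 25.0
```

Run:
```python
from h import *
plan([([.4836,.0352,.18],[180,0,75.8],5,.3),([.5342,.3261,.18],[180,0,79.2],9,.3)])
```

```text
[{"angular":[0.0001,0.0001,0.0],"slide":[-0.0001,0.0001,-0.0682],"jaw":0.3},{"angular":[0.0001,0.0,0.0],"slide":[-0.0001,0.0001,-0.0681],"jaw":0.3},{"angular":[0.0001,0.0001,0.0001],"slide":[-0.0001,0.0001,-0.0682],"jaw":0.3},{"angular":[0.0001,0.0,0.0],"slide":[-0.0001,0.0001,-0.0682],"jaw":0.3},{"angular":[0.0001,0.0001,0.0],"slide":[0.0,0.0,-0.0682],"jaw":0.3}]
[{"angular":[0.0,0.0,-0.0021],"slide":[0.0654,-0.0049,0.0],"jaw":0.3},{"angular":[0.0,0.0,-0.0021],"slide":[0.0655,-0.0046,0.0],"jaw":0.3},{"angular":[0.0,0.0,-0.0021],"slide":[0.0655,-0.0041,0.0],"jaw":0.3},{"angular":[0.0,0.0,-0.0021],"slide":[0.0655,-0.0036,0.0],"jaw":0.3},{"angular":[0.0,0.0,-0.0021],"slide":[0.0655,-0.0032,0.0],"jaw":0.3},{"angular":[0.0,0.0,-0.0021],"slide":[0.0656,-0.0028,0.0001],"jaw":0.3},{"angular":[0.0,0.0,-0.0021],"slide":[0.0655,-0.0024,0.0],"jaw":0.3},{"angular":[0.0,0.0,-0.0021],"slide":[0.0656,-0.0019,0.0],"jaw":0.3},{"angular":[0.0,0.0,-0.0021],"slide":[0.0656,-0.0015,0.0],"jaw":0.3}]
```

>>> step_arm(rows=[{"angular":[0,0,0],"slide":[0,0,-0.02],"jaw":0.3},{"angular":[0,0,0],"slide":[0,0,-0.06],"jaw":0.3},{"angular":[0,0,0],"slide":[0,0,-0.06],"jaw":0.3},{"angular":[0,0,0],"slide":[0,0,-0.06],"jaw":0.3},{"angular":[0,0,0],"slide":[0,0,-0.06],"jaw":0.3},{"angular":[0,0,0],"slide":[0,0,-0.06],"jaw":0.3},{"angular":[0,0,0],"slide":[0,0,-0.02],"jaw":0.3},{"angular":[0,0,0],"slide":[0,0,0],"jaw":0.3}])

```text
time_s: 27.72
tool_pos: [0.4829, 0.0355, 0.1788]
tool_rot: [179.9, 0.1, 75.8]
force: [0.3, 0.2, -2.6]
grip_width: 0.0538
grasp_force: 25.0
```

>>> step_arm(rows=[{"angular":[0,0,-0.001],"slide":[0.032,-0.0025,0],"jaw":0.3},{"angular":[0,0,-0.0021],"slide":[0.0655,-0.0048,0],"jaw":0.3},{"angular":[0,0,-0.0021],"slide":[0.0655,-0.0043,0],"jaw":0.3},{"angular":[0,0,-0.0021],"slide":[0.0655,-0.0038,0],"jaw":0.3},{"angular":[0,0,-0.0021],"slide":[0.0655,-0.0034,0],"jaw":0.3},{"angular":[0,0,-0.0021],"slide":[0.0655,-0.003,0],"jaw":0.3},{"angular":[0,0,-0.0021],"slide":[0.0655,-0.0026,0],"jaw":0.3},{"angular":[0,0,-0.0021],"slide":[0.0655,-0.002,0],"jaw":0.3},{"angular":[0,0,-0.0021],"slide":[0.0655,-0.0017,0],"jaw":0.3},{"angular":[0,0,-0.001],"slide":[0.0325,-0.001,0],"jaw":0.3}])

```text
time_s: 28.98
tool_pos: [0.5321, 0.3289, 0.1768]
tool_rot: [-179.9, 0.1, 79.4]
force: [-0.7, -0.5, -1.7]
grip_width: 0.0541
grasp_force: 25.0
```

>>> step_arm(rows=[{"angular":[0,0,0],"slide":[0,0,0],"jaw":0.3},{"angular":[0,0,0],"slide":[0,0,0],"jaw":0.3},{"angular":[0,0,0],"slide":[0,0,0],"jaw":0.3}])

```text
time_s: 29.35
tool_pos: [0.5336, 0.3241, 0.1785]
tool_rot: [180.0, 0.1, 79.1]
force: [0.1, 0.1, -1.8]
grip_width: 0.0538
grasp_force: 25.0
```

Run:
```python
from h import *
st(); plan([([.5342,.3261,.18],[180,0,79.2],1,.3),([.5342,.3261,.1116],[180,0,79.2],4,.3)])
c,im=snap('wrist','wP'); import pickle; pickle.dump((c,im),open('P.pkl','wb'))
# lamp face in this view: dark head
for v in range(10,230,16): print(v,' '.join('%d:%02x%02x%02x'%(u,*im[v,u]) for u in range(270,380,8)))
print('pred lamp face axis',proj(c,[.534+.07*.1874,.325+.07*.9823,.144]),'cell far rim',proj(c,[.534+.03*.1874,.325+.03*.9823,.22]))
```

```text
29.35 [0.5336 0.3241 0.1785] [1.7996e+02 1.1000e-01 7.9070e+01] [ 0.1  0.1 -1.8] 0.05376172036429871 24.963347115553916
[{"angular":[0.0002,0.0006,-0.0007],"slide":[0.0041,0.0004,-0.0031],"jaw":0.3}]
[{"angular":[0.0,0.0,0.0],"slide":[0.0,0.0,0.0342],"jaw":0.3},{"angular":[0.0,0.0,0.0],"slide":[0.0,0.0,0.0342],"jaw":0.3},{"angular":[0.0,0.0,0.0],"slide":[0.0,0.0,0.0342],"jaw":0.3},{"angular":[0.0,0.0,0.0],"slide":[0.0,0.0,0.0342],"jaw":0.3}]
10 270:83786c 278:534d45 286:1c1d1c 294:242424 302:2c2a28 310:302e2c 318:343132 326:302f2e 334:2a2927 342:2b2a28 350:2d2a27 358:444039 366:7e7569 374:80766a
26 270:7e7468 278:5f584f 286:1a1b1b 294:222222 302:2c2b2a 310:31302e 318:353233 326:2e2f2e 334:292727 342:2c2b28 350:2d2a27 358:4c453f 366:81766b 374:80756a
42 270:7e7469 278:635b53 286:1d1c1b 294:272525 302:2e2c2a 310:32302e 318:343332 326:2d2c2b 334:2a2928 342:2e2c2a 350:2b2826 358:655c53 366:82786b 374:84796c
58 270:7f7469 278:786f64 286:1c1d1c 294:272725 302:322f2b 310:373331 318:333231 326:2e2c2c 334:2c2929 342:2e2c29 350:292623 358:6b6258 366:84786d 374:81776a
74 270:7e7368 278:797064 2
[... 940 characters left out ...]
9ddc9 286:969891 294:95978f 302:989991 310:a79d73 318:988e54 326:706746 334:53544f 342:4f514c 350:4c4d4a 358:807469 366:eadeca 374:e9dec9
186 270:eadeca 278:e8dcc7 286:969991 294:94958e 302:94948d 310:a59b70 318:988d52 326:6e6545 334:50504c 342:4d4e4a 350:494b47 358:7f7469 366:e9dec9 374:e8dcc7
202 270:3c5b5a 278:647f7b 286:647f7a 294:5b736f 302:6e857e 310:6c817b 318:5f7671 326:78908a 334:6d8680 342:597570 350:78928c 358:7e9892 366:45605d 374:d8c8b6
218 270:3d5c5b 278:56736f 286:413534 294:4f3a39 302:56413f 310:524442 318:4d5244 326:585039 334:584f36 342:514b33 350:577471 358:567370 366:355353 374:395757
pred lamp face axis [317.54412056 112.38511254] cell far rim [317.7960549  219.74432823]
```

>>> step_arm(rows=[{"angular":[0,0.0005,-0.0007],"slide":[0.004,0.0004,0],"jaw":0.3},{"angular":[0,0,0],"slide":[0,0,0.02],"jaw":0.3},{"angular":[0,0,0],"slide":[0,0,0.03],"jaw":0.3},{"angular":[0,0,0],"slide":[0,0,0.03],"jaw":0.3},{"angular":[0,0,0],"slide":[0,0,0.03],"jaw":0.3},{"angular":[0,0,0],"slide":[0,0,0.0235],"jaw":0.3},{"angular":[0,0,0],"slide":[0,0,0],"jaw":0.3},{"angular":[0,0,0],"slide":[0,0,0],"jaw":0.3},{"angular":[0,0,0],"slide":[0,0,0],"jaw":0.3}])

```text
time_s: 30.52
tool_pos: [0.5343, 0.328, 0.1123]
tool_rot: [179.9, -0.1, 79.3]
force: [1.3, -0.8, -1.3]
grip_width: 0.0538
grasp_force: 25.0
```

Run:
```python
from h import *
import pickle
o=st(); c,im=snap('wrist','wQ'); Rt=Rn.from_euler('xyz',o['tool_rot'],degrees=True)
d=Rt.apply([1,0,0]); e=Rt.apply([0,1,0]); p=np.array(o['tool_pos'])-.0011*d
b=p[2]-.0096
for n,a,z in(('rim far',.03,b+.05),('bottom far',.03,b)): print(n,proj(c,np.r_[(p+a*d)[:2],z]).round(1))
for s in(-.027,.027): print('rim corner',proj(c,np.r_[(p+.03*d+s*e)[:2],b+.05]).round(1))
print([(v,im[v,300].tolist()) for v in range(150,228,4)])
print(215,' '.join('%d:%02x%02x%02x'%(u,*im[215,u]) for u in range(255,390,5)))
L=np.array([.534+.07*.1874,.325+.07*.9823]); print('lamp face pred',proj(c,[*L,.144]).round(1),[(v,im[v,300].tolist()) for v in range(90,150,4)])
yy=[(v,np.where(im[v,290:345,0].astype(int)-im[v,290:345,2]>35)[0]+290) for v in(130,140,150,160)]; print([(v,q.min(),q.max()) for v,q in yy if len(q)])
for n,bx in(('top',(140,180,220,225)),('side',(290,230,345,330))):
    c,im=snap(n,n+'Q'); u0,v0,u1,v1=bx; hsv=cv2.cvtColor(im,cv2.COLOR_RGB2HSV)[v0:v1,u0:u1]; h,s,v=[hsv[...,i].astype(int) for i in range(3)]
    for lab,m in(('red',((h<=6)|(h>174))&(s>110)),('or',(h>=7)&(h<=16)&(s>170))):
        nn,_,t,ce=cv2.connectedComponentsWithStats(m.astype(np.uint8)); print(n,lab,[(t[i]+[u0,v0,0,0,0]).tolist() for i in range(1,nn) if t[i,4]>5])
```

```text
30.525 [0.5343 0.328  0.1123] [ 1.7992e+02 -6.0000e-02  7.9330e+01] [ 1.3 -0.8 -1.3] 0.05376679655503329 24.963469323702157
rim far [317.4 223.7]
bottom far [317.3 195.2]
rim corner [245.4 223.6]
rim corner [389.4 223.7]
[(150, [154, 156, 148]), (154, [154, 156, 147]), (158, [155, 156, 147]), (162, [155, 158, 148]), (166, [156, 157, 149]), (170, [158, 160, 151]), (174, [155, 156, 147]), (178, [155, 156, 148]), (182, [156, 157, 148]), (186, [157, 158, 150]), (190, [155, 157, 149]), (194, [165, 164, 154]), (198, [159, 184, 174]), (202, [99, 123, 118]), (206, [79, 84, 79]), (210, [82, 67, 64]), (214, [86, 68, 65]), (218, [89, 66, 64]), (222, [92, 69, 67]), (226, [91, 80, 78])]
215 255:c8bcad 260:5d6d69 265:385859 270:3f5e5d 275:5b7875 280:5a7874 285:4f615f 290:4b3a39 295:523f3c 300:574341 305:5b4b44 310:806f47 315:8b905e 320:868045 325:857a42 330:696138 335:5b5239 340:575037 345:4b4a34 350:5b7976 355:5a7875 360:5a7874 365:3b5a5a 370:385857 375:667670 380:c7bbac 385:ece0cc
lamp face pred [318.5 119. ] [(90, [50, 50, 47]), (94, [54, 51, 49]), (98, [55, 53, 49]), (102, [57, 55, 51]), (106, [58, 56, 52]), (110, [59, 57, 52]), (114, [61, 58, 54]), (118, [61, 59, 54]), (122, [60, 57, 54]), (126, [115, 107, 81]), (130, [155, 156, 148]), (134, [154, 156, 147]), (138, [153, 155, 147]), (142, [157, 159, 149]), (146, [157, 158, 150])]
[(130, np.int64(307), np.int64(331)), (140, np.int64(307), np.int64(331)), (150, np.int64(307), np.int64(331)), (160, np.int64(307), np.int64(331))]
top red [[158, 203, 4, 5, 17]]
top or [[160, 194, 4, 3, 10]]
side red []
side or []
```

>>> step_arm(rows=[{"angular":[0,0,0],"slide":[-0.003,0.001,0],"jaw":0.3},{"angular":[0,0,0],"slide":[-0.003,0,0],"jaw":0.3},{"angular":[0,0,0],"slide":[0,0,0],"jaw":0.3},{"angular":[0,0,0],"slide":[0,0,0],"jaw":0.3},{"angular":[0,0,0],"slide":[0,0,0],"jaw":0.3},{"angular":[0,0,0],"slide":[0,0,0],"jaw":0.3},{"angular":[0,0,0],"slide":[0,0,0],"jaw":0.3}])

```text
time_s: 31.55
tool_pos: [0.5337, 0.3247, 0.1115]
tool_rot: [180.0, 0.0, 79.3]
force: [0.3, 0.4, -1.5]
grip_width: 0.0536
grasp_force: 25.0
```

Run:
```python
from h import *
o=st(); print(np.abs(o['joint_velocities']).max())
# scoop still upright on mat: grip top seen by top camera; compare with first image
c,im=snap('top','topR'); a=cv2.imread('pics/top0.png')[:,:,::-1].astype(int)
d=np.abs(im.astype(int)-a).max(2)[200:280,360:430]; n,_,t,ce=cv2.connectedComponentsWithStats((d>50).astype(np.uint8)); print('scoop area changes',[x.tolist() for x in t[1:] if x[4]>8])
beads(c,im,(450,195,495,280))
```

```text
31.55 [0.5337 0.3247 0.1115] [1.7997e+02 1.0000e-02 7.9330e+01] [ 0.3  0.4 -1.5] 0.053566402019511634 24.96334027731791
0.0792144327169614
scoop area changes [[0, 0, 32, 57, 618], [23, 26, 18, 18, 191], [23, 45, 15, 15, 124]]
red []
orange []
green []
blue []
```

Run:
```python
from h import *
A=cv2.imread('pics/top0.png');B=cv2.imread('pics/topR.png'); S0=cv2.imread('pics/side0.png'); c,im=snap('side','sideR'); S1=im[:,:,::-1]
def rep(n,I,b,lo,hi,s0,v0=20):
    u0,w0,u1,w1=b; h=cv2.cvtColor(np.ascontiguousarray(I),cv2.COLOR_BGR2HSV)[w0:w1,u0:u1].astype(int); m=(h[...,0]>=lo)&(h[...,0]<=hi)&(h[...,1]>s0)&(h[...,2]>v0)
    k,_,t,ce=cv2.connectedComponentsWithStats(m.astype(np.uint8)); print(n,[(t[i]+[u0,w0,0,0,0]).tolist() for i in range(1,k) if t[i,4]>6])
for n,T,S in(('0',A,S0),('1',B,S1)):
    rep('grip top'+n,T,(380,225,430,270),3,20,90); rep('grip side'+n,S,(325,160,365,200),3,20,90)
    rep('green'+n,T,(450,195,495,280),40,85,80); rep('blue'+n,T,(450,195,495,280),95,130,80)
    h=cv2.cvtColor(np.ascontiguousarray(S),cv2.COLOR_BGR2HSV)[180:210,300:365].astype(int); m=(h[...,1]<40)&(h[...,2]>150); ys,xs=np.where(m); print('pan side'+n,xs.min()+300,xs.max()+300,ys.min()+180,ys.max()+180,m.sum())
```

```text
grip top0 [[394, 243, 10, 13, 116]]
grip side0 [[325, 160, 33, 6, 178], [339, 167, 11, 17, 156]]
green0 [[460, 215, 6, 7, 38]]
blue0 [[470, 214, 7, 7, 39]]Traceback (most recent call last):
  File "<stdin>", line 9, in <module>
    return umr_minimum(a, axis, None, out, keepdims, initial, where)
ValueError: zero-size array to reduction operation minimum which has no identity
```

Run:
```python
from h import *
A=cv2.imread('pics/top0.png');B=cv2.imread('pics/topR.png'); S1=cv2.imread('pics/sideR.png')
def rep(n,I,b,lo,hi,s0,v0=20):
    u0,w0,u1,w1=b; h=cv2.cvtColor(I,cv2.COLOR_BGR2HSV)[w0:w1,u0:u1].astype(int); m=(h[...,0]>=lo)&(h[...,0]<=hi)&(h[...,1]>s0)&(h[...,2]>v0)
    k,_,t,ce=cv2.connectedComponentsWithStats(m.astype(np.uint8)); print(n,[(t[i]+[u0,w0,0,0,0]).tolist() for i in range(1,k) if t[i,4]>6])
rep('grip top1',B,(380,225,430,270),3,20,90); rep('grip side1',S1,(325,160,365,200),3,20,90)
rep('green1',B,(450,195,495,280),40,85,60); rep('blue1',B,(450,195,495,280),95,130,60)
```

```text
grip top1 [[396, 243, 8, 11, 67]]
grip side1 []
green1 [[460, 220, 6, 7, 35]]
blue1 [[468, 220, 8, 7, 44]]
```

```bash
python3 -c "
from cell import env
print(env.sign_off())"
```

```text
the job is handed in; nothing more can be done
None
```

I handed the job in at about 31.6 s: the arm is holding the cell, with the red and orange beads in it, upright in the beam by its frosted faces, and the scoop is back on its mat (final check from the top camera only, as the side view of it was blocked).

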